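# Clip the ticket holder into the shelf rail

## Robot

A 6-joint arm with a two-finger parallel gripper is mounted at the origin on the work surface. World frame = base frame: x ahead of the robot, y to its left, z up, the work surface at z = 0. Lengths are in m, angles in rad, forces in N, time in s.
With the tool pointing down it reaches from about 0.3 to 0.775 m from the base axis. Payload 14.6 kg.
Tool frame: the origin (TCP) lies between the finger pads; the fingertips stand 8 mm ahead of it and the grasp point (between the pads) lies 11 mm behind it; z points along the fingers, y is the direction in which the jaws open and shut (so a half turn about z gives the same grasp; the last joint's range is limited). The gripper opens to 94 mm and grips with 3 to 60 N. Pads are 16 mm wide; open, the fingers measure 119 mm over their backs; the gripper's body (75 mm by 177 mm) begins 78 mm behind the grasp point.
Start: joints at [-1.359, 0.3, 1.521, -0, 1.321, -0.067], TCP at [0.151, -0.529, 0.213] pointing down, gripper open.
Joint ranges: [-3.03, 3.03], [-0.79, 2.21], [0.23, 2.52], [-1.04, 4.18], [0, 3.07], [-2.55, 2.55]. Speed limits (rad/s): [2.22, 2.22, 2.57, 3.14, 3.14, 3.14].

## Interface

Orientations are given as [roll, pitch, yaw] about the fixed x, y, z axes, in that order (R = Rz(yaw) Ry(pitch) Rx(roll)).
In Python, from station import ctrl, viewer, workorder gives the robot as it stands.
- The arm moves only by the tool play_rows, never from a script. Its argument "commands" is a list of rows, each an object of numbers: "dx", "dy", "dz": the shift along the tool's x, y, z in m; "ax", "ay", "az": the turn, a rotation vector about the tool's x, y, z in degrees. In form: [{"dx": .., "dy": .., "dz": .., "ax": .., "ay": .., "az": ..}, ...]. A call has exactly 5 rows; each row shifts and turns the pose as measured when the row begins, along the tool's axes as they then stand; what a row does not reach is not made up. A row lasts 1/12 s, in which the tool goes at most 41.7 mm and 7.16 degrees, less where a joint would pass 70% of its speed; a pose out of reach is approached as far as the arm can. A call with a gripper value outside its range is refused whole. "claw" is the opening, from 0 (shut) to 1 (fully open), set as the call begins (left out, the last holds). The fingers move at their own pace and stop on an object; "squeeze" is the grip in N (left out, the last holds). Time passes only in rows, so rows that do not move let the fingers close, or fill a call up. It gives the time, the measured TCP pose, the force and the opening at its end, in the units of the state.
- ctrl.get_obs(): the state, without advancing time (a new reading comes with each control period).
- viewer.camera(name): name is "scene" or "top"; returns the picture (384x512x3 uint8, red, green, blue); there is no depth.
- viewer.camera_model(name): a dict with "K" (3x3 intrinsics, pixels), "dist_coeffs" ([k1, k2, p1, p2, k3] as OpenCV has them; the pictures are not rectified), "pose" (4x4, takes a point from camera to world coordinates). Camera axes: x right, y down, z forward; pixel columns grow to the right and rows downward; lengths in m; the calibration is good to about 2 mm. A picture is of the moment at which its call begins. camera_model takes no time and is no camera call.
- workorder.hand_in(): hands the job in, once; it reports no verdict.
The state is a dict: "time_s": time; "qpos": joint angles; "joint_vel": joint speeds; "tau": joint torques, N m; "ee_pos": TCP position; "eef_rot": TCP orientation; "force": force on the tool from outside, world axes, zero at the start; "moment": the same for the moment, N m; "grip_width": finger opening in m.
Only numpy, scipy, OpenCV 4.12 (cv2) and the standard library are available. Lean on these libraries where they do the work, as an engineer would, in place of code of your own. Each camera call takes 0.05 s, during which the arm holds its last target. There are 200 camera calls.

## Task

The card holder has come out of the sloping ticket rail on the display step and stands on the cork mat, and someone has left a tall beaker standing in front of the empty bay. First put the beaker gently on the free part of the wooden tray, upright, then press the card holder squarely into the empty bay until both its sprung tabs snap out behind the ledge and its plate sits flush on the sloping face. Leave the cups, glasses and decanter where they stand.

Things in the scene. Friction and masses are not known exactly. Their poses are not given: they have to be found in the camera images.
- bay_mouth (a point): Centre of the empty bay's mouth (which of the three bays is empty varies), in its sloping metal face, 62 mm above the table. z: outward normal of the face, 28 deg from vertical, leaning to the robot's side; y: level, along the rail; x: up the slope. Opening 24 mm (x) by 56 mm (y) in 4 mm sheet; the sheet's underside at the opening's two y ends is the ledge.
- riser: Fixed display step: board 150 x 360 mm, top 100 mm high, at its x 55 to 205 mm; along its -x side the sloping ticket rail with three metal bays (faces 60 mm up the slope, 94 mm along it, at y -100, 0 and 100 mm). Two bays carry a holder like the loose one. Origin on the table below the middle bay.
- holder_mid (a point): Middle of the loose white plastic card holder (about 85 g, 55 mm high) that stands on the mat: 27.5 mm above its underside, 5.5 mm above the underside of its plate. z: up through the fin. Held by the fin: 38 mm long (x), 12 mm thick (y), from 0.5 mm below to 27.5 mm above this point. Clipped in, this point lies 5.5 mm out from bay_mouth along its z, axes parallel (either way round).
- holder: The card holder; origin at the centre of its underside, axes as holder_mid. From below: foot 15 (x) x 24 (y) mm, 22 mm high, goes into the opening; plate 44 (x) x 74 (y) x 5 mm, comes to lie on the bay's face; fin on top, 28 mm high. A sprung tab hangs under the plate at each y end.
- tab_l (a joint): Inward deflection (m) of the sprung tab at the holder's +y end: 0 sprung out, at most 0.008. Its ramped barb starts 24.5 mm and reaches 31.5 mm from the middle; its flat catch lies 5 mm below the plate's underside and snaps out behind the ledge in the last 1 mm before the plate is flush. 900 N/m; pushing the holder in square to the face takes some 10 to 15 N.
- tab_r (a joint): the same for the tab at the holder's -y end
- beaker_mid (a point): Middle of the tall white ceramic beaker, half-way up: round, 125 mm high, 62 mm wide at the rim, 50 mm at the foot, wall 4 mm, no handle, about 220 g. It stands on the table right in front (robot's side) of the empty bay, where the hand has to come.
- beaker: the same beaker; origin at the centre of its underside
- tray: Flat dark wooden tray, fixed, rimless, 240 mm (x) by 150 mm (y), 12 mm thick; origin at the centre of its underside. A cup stands towards its +x end; its -x end is free. Tray and cork mat lie at the display step's left and right, either way round.
- mat: Cork mat, fixed, 240 x 150 mm, 4 mm thick, under the card holder and two small glasses; origin at the centre of its underside.
- tray_cup: white cup 72 mm wide, 62 mm high with a handle, standing on the tray towards the tray's +x end; origin at its foot
- cup_a: white cup like that on the tray, standing on the display step
- cup_b: another such cup on the display step
- shot_a: small glass 42 mm wide, 55 mm high on the cork mat, beside the card holder; origin at its foot
- shot_b: a second such glass on the mat, on the card holder's other side
- decanter: square glass decanter with a round stopper, 78 mm wide, 225 mm high, standing on the display step
Mind the look-alikes: they are no part of the job. Leave any blue or yellow look-alike of the holder alone.

How it is judged:
By the outcome, as a careful person would: the job done as asked, in the order asked, and still so for the second after the job is handed in, with the robot touching nothing.
It also fails if it takes over 64 s, if anything falls off the work surface, if the arm or the gripper's body presses on something with over 40 N, if the wrist force passes 120 N, or if a joint passes its speed limit or range.

## Working session

There is one attempt and no reset: what is moved stays moved. The work goes in short steps, Python scripts to look and compute and a tool call to move; the robot and the scene stay as the last step left them, time stands still between calls to the robot, and variables do not carry over. Pictures are saved under pics/ and viewed, about 8 in all and at most 12, crops included, and the job is handed in when it is done.

Besides the shell and the picture viewer there is one more tool, called as name([rows], argument=value, ...), one row to a line, values as JSON. play_rows: Moves the arm, as the interface text tells. Its arguments: {"type":"object","properties":{"commands":{"type":"array","items":{"type":"object","properties":{"dx":{"type":"number"},"dy":{"type":"number"},"dz":{"type":"number"},"ax":{"type":"number"},"ay":{"type":"number"},"az":{"type":"number"}}}},"claw":{"type":"number"},"squeeze":{"type":"number"}},"required":["commands"]}

```bash
mkdir -p pics; ls
python3 - <<'E'
from station import ctrl, viewer, workorder
import cv2,numpy as np
for n in("scene","top"):
    im=viewer.camera(n); cv2.imwrite(f"pics/{n}0.png",cv2.resize(im[...,::-1],(800,600),interpolation=cv2.INTER_CUBIC)); np.save(f"pics/{n}0.npy",im)
    m=viewer.camera_model(n); print(n,m)
print(ctrl.get_obs())
E
```

```text
pics
scene {'K': array([[365.10721276,   0.        , 252.16480742],
       [  0.        , 365.10721276, 185.75971972],
       [  0.        ,   0.        ,   1.        ]]), 'dist_coeffs': array([0.00308801, 0.        , 0.        , 0.        , 0.        ]), 'pose': array([[ 0.99950599,  0.02262723, -0.02181264,  0.63039295],
       [ 0.0312244 , -0.63584262,  0.77118688, -0.82850903],
       [ 0.00358041, -0.77148699, -0.63623503,  0.71554426],
       [ 0.        ,  0.        ,  0.        ,  1.        ]])}
top {'K': array([[387.02662402,   0.        , 257.53256322],
       [  0.        , 387.02662402, 185.47847721],
       [  0.        ,   0.        ,   1.        ]]), 'dist_coeffs': array([-0.05856131,  0.        ,  0.        ,  0.        ,  0.        ]), 'pose': array([[ 0.01558487, -0.99426104,  0.10583999,  0.47735891],
       [-0.99983513, -0.01451018,  0.01091636, -0.05293382],
       [-0.00931795, -0.10599267, -0.99432325,  1.3035268 ],
       [ 0.        ,  0.        ,  0.        ,  1.        ]])}
{'time_s': 0.1, 'qpos': array([-1.35863050e+00,  3.00406209e-01,  1.52151184e+00, -1.06739537e-05,
        1.32070193e+00, -6.66285407e-02]), 'joint_vel': array([-2.42471745e-03, -5.10024857e-04, -1.63629473e-03, -6.00817032e-05,
        6.60103823e-04,  8.86773684e-04]), 'tau': array([ 1.75660211e-03, -5.32641506e+01, -3.53285623e+01,  7.09802750e-02,
        2.34495598e-02, -7.25032783e-05]), 'ee_pos': array([ 0.1512901 , -0.5285483 ,  0.21295121]), 'eef_rot': array([-3.14056692e+00, -5.80825263e-05,  2.78796989e-01]), 'force': array([0.43769783, 1.0155417 , 0.46758705]), 'moment': array([ 0.02746279,  0.01975737, -0.01358098]), 'grip_width': 0.09407039376689239}
```

View pics/scene0.png

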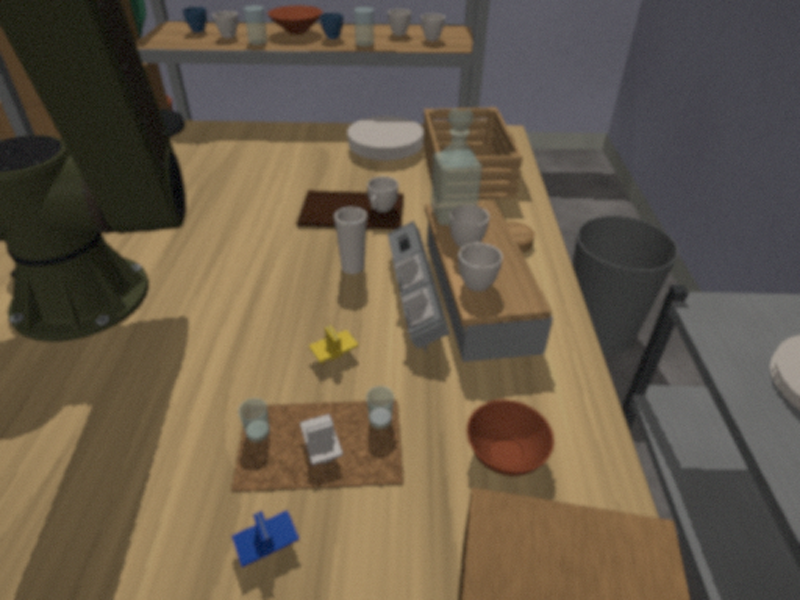

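View pics/top0.png

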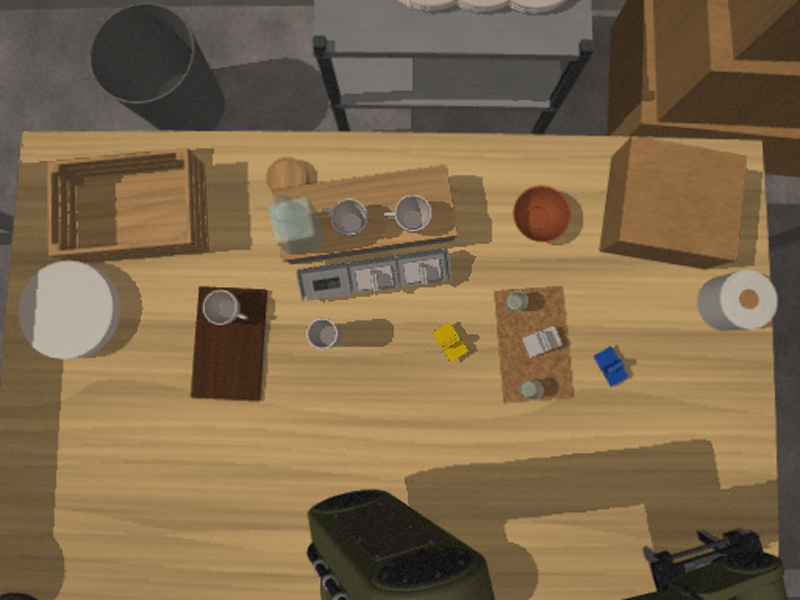

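Scene view: the loose white holder is on the mat at (321,440). The beaker is at (350,240), in front of the empty (dark) bay at (404,243). In the top view the empty bay is at (326,284), the beaker at (322,333), the holder at (543,342) and the tray's free part at (228,365). The holder candidates in the top view are white (543,342), yellow (450,342) and blue (611,367). The white one, on the mat between the two glasses, fits the description. I'll confirm it in an enlarged crop.

```bash
cat > h.py <<'E'
from station import ctrl, viewer, workorder
import cv2,numpy as np
from scipy.spatial.transform import Rotation as R
def ray(n,uv):
    m=viewer.camera_model(n); p=cv2.undistortPoints(np.array(uv,float).reshape(-1,1,2),m["K"],m["dist_coeffs"])[:,0]
    T=m["pose"]; return T[:3,3],np.c_[p,np.ones(len(p))]@T[:3,:3].T
def onz(n,uv,z):
    o,d=ray(n,uv); return o+d*((z-o[2])/d[:,2])[:,None]
def proj(n,P):
    m=viewer.camera_model(n); T=np.linalg.inv(m["pose"])
    return cv2.projectPoints(np.array(P,float).reshape(-1,3),cv2.Rodrigues(T[:3,:3])[0],T[:3,3],m["K"],m["dist_coeffs"])[0][:,0]
def tri(uvs,uvt):
    o1,d1=ray("scene",[uvs]);o2,d2=ray("top",[uvt]);A=np.c_[d1[0],-d2[0]]
    s=np.linalg.lstsq(A,o2-o1,rcond=None)[0];a=o1+d1[0]*s[0];b=o2+d2[0]*s[1];return (a+b)/2,np.linalg.norm(a-b)
E
python3 - <<'E'
import cv2,numpy as np
t=np.load("pics/top0.npy")[...,::-1];s=np.load("pics/scene0.npy")[...,::-1]
c=lambda im,x,y,w,h:cv2.resize(im[y:y+h,x:x+w],(400,300),interpolation=cv2.INTER_CUBIC)
# top holder x315-371,y185-260 ; top bays
o=np.vstack([np.hstack([c(t,322,198,48,36),c(t,187,160,56,42)]),np.hstack([c(s,180,255,56,42),c(s,236,140,64,48)])])
cv2.imwrite("pics/crop1.png",o)
E
```

```text
(no output)
```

View pics/crop1.png

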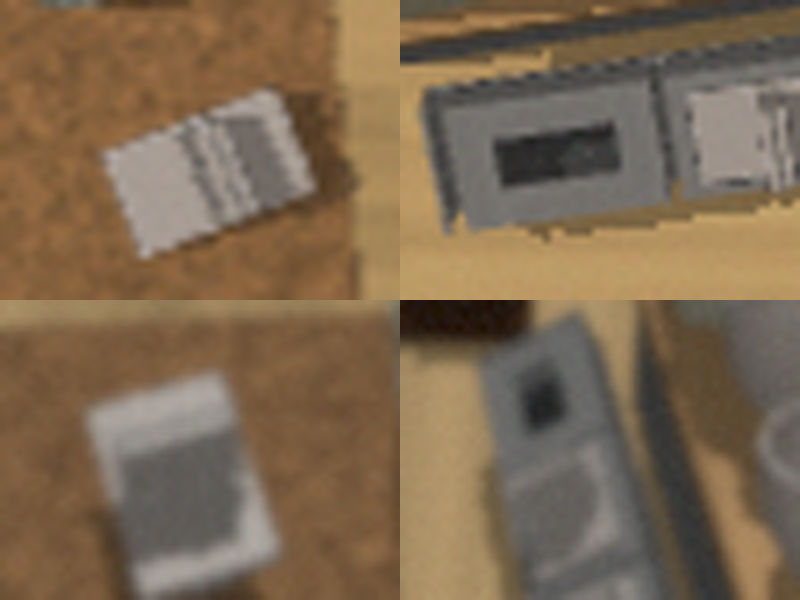

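The crop confirms the white holder: its plate is about 74×44 with the fin across it. It also confirms that the left bay is the empty one. Next I measure.

Run:
```python
from h import *
t=np.load("pics/top0.npy");s=np.load("pics/scene0.npy")
np.set_printoptions(precision=4,suppress=True)
# holder corners top
C=np.array([(105,152),(275,90),(315,187),(143,258)])/8.333+[322,198]-0.0
W=onz("top",C-0.5*0,.031);print("plate c",W.mean(0),"sides",np.linalg.norm(np.roll(W,-1,0)-W,axis=1))
L=(W[1]+W[2]-W[0]-W[3]);print("long ang",np.degrees(np.arctan2(L[1],L[0])))
S=(W[3]+W[2]-W[0]-W[1]);print("short ang",np.degrees(np.arctan2(S[1],S[0])))
C=np.array([(88,110),(220,72),(282,250),(140,295)])/7.143+[180,255]
# scene: plate corners (plate top)
W2=onz("scene",C,.031);print("scene plate c",W2.mean(0),np.linalg.norm(np.roll(W2,-1,0)-W2,axis=1))
# opening
C=np.array([(97,140),(220,122),(220,172),(100,190)])/7.143+[187,160]
W=onz("top",C,.062);print("open c",W.mean(0),np.linalg.norm(np.roll(W,-1,0)-W,axis=1))
C=(np.array([(519,377),(565,372),(568,425),(525,430)])-[400,300])*[1,1]/6.25+[236,140]
print("open scene",onz("scene",C,.062).mean(0))
# rail face corners in 800 img: mask gray
# beaker rim top
g=t.astype(int)
hsv=cv2.cvtColor(t,cv2.COLOR_RGB2HSV)
m=(hsv[...,1]<70).astype(np.uint8)
def comp(m,box):
    x0,y0,x1,y1=box;q=np.zeros_like(m);q[y0:y1,x0:x1]=m[y0:y1,x0:x1]
    n,l,st,c=cv2.connectedComponentsWithStats(q);i=1+np.argmax(st[1:,4]);return l==i,st[i],c[i]
b,st,c=comp(m,(192,198,222,230));print("beaker",st,c)
print("as rim",onz("top",[c],.125))
r,st,c=comp(m,(185,155,295,200));print("rail",st,c)
cs=max(cv2.findContours(r.astype(np.uint8),0,2)[0],key=cv2.contourArea);print(cv2.minAreaRect(cs))
# tray, mat
for nm,mm,z in(("tray",(t.max(2)<95),.012),("mat",(hsv[...,0]<15)&(hsv[...,1]>90)&(t[...,0]>100),.004)):
    box=(115,175,178,262) if nm=="tray" else (312,180,372,262)
    q,st,c=comp(mm.astype(np.uint8),box);cs=max(cv2.findContours(q.astype(np.uint8),0,2)[0],key=cv2.contourArea)
    rr=cv2.minAreaRect(cs);P=onz("top",cv2.boxPoints(rr),z);print(nm,rr,P.mean(0),P)
# cup on tray & glasses
print("cup",onz("top",[np.array([221,307])/1.5625],.062),"shots",onz("top",np.array([(516,299),(532,387)])/1.5625,.055),"decanter",onz("top",[np.array([292,215])/1.5625],.32))
# step board corners z=.1
P=onz("top",np.array([(446,166),(457,237),(287,259)])/1.5625,.1);print(P)
vis=cv2.resize(t[150:270,100:260][...,::-1],(800,600),interpolation=cv2.INTER_CUBIC);cv2.imwrite("pics/left.png",vis)
```

```text
plate c [ 0.5078 -0.3348  0.031 ] sides [0.0721 0.041  0.0739 0.0439]
long ang -68.28108942396679
short ang -159.08157012588435
scene plate c [ 0.5127 -0.3346  0.031 ] [0.0439 0.0722 0.0446 0.0725]
open c [0.6191 0.117  0.062 ] [0.0564 0.0228 0.055  0.0229]
open scene [0.625  0.1099 0.062 ]
beaker [196 204  22  20 342] [206.4327 213.3889]
as rim [[0.515  0.1144 0.125 ]]
rail [ 190  159   99   34 2012] [239.1267 175.1625]
((239.06719970703125, 175.3993377685547), (21.24911880493164, 98.14898681640625), 81.72411346435547)
tray ((146.82135009765625, 219.4537353515625), (44.96379089355469, 71.76519775390625), 3.9004933834075928) [0.4959 0.3309 0.012 ] [[0.3794 0.4098 0.012 ]
 [0.6198 0.4049 0.012 ]
 [0.6116 0.2508 0.012 ]
 [0.3727 0.2583 0.012 ]]
mat ((328.632080078125, 240.03775024414062), (22.66448974609375, 18.95575714111328), 15.945395469665527) [ 0.4364 -0.2784  0.004 ] [[ 0.416  -0.2334  0.004 ]
 [ 0.4766 -0.2507  0.004 ]
 [ 0.4568 -0.3236  0.004 ]
 [ 0.3963 -0.306   0.004 ]]
cup [[0.5681 0.3366 0.062 ]] shots [[ 0.5945 -0.2751  0.055 ]
 [ 0.4142 -0.3075  0.055 ]] decanter [[0.7046 0.1436 0.32  ]]
[[ 0.8621 -0.1252  0.1   ]
 [ 0.7144 -0.1484  0.1   ]
 [ 0.6647  0.1944  0.1   ]]
```

View pics/left.png

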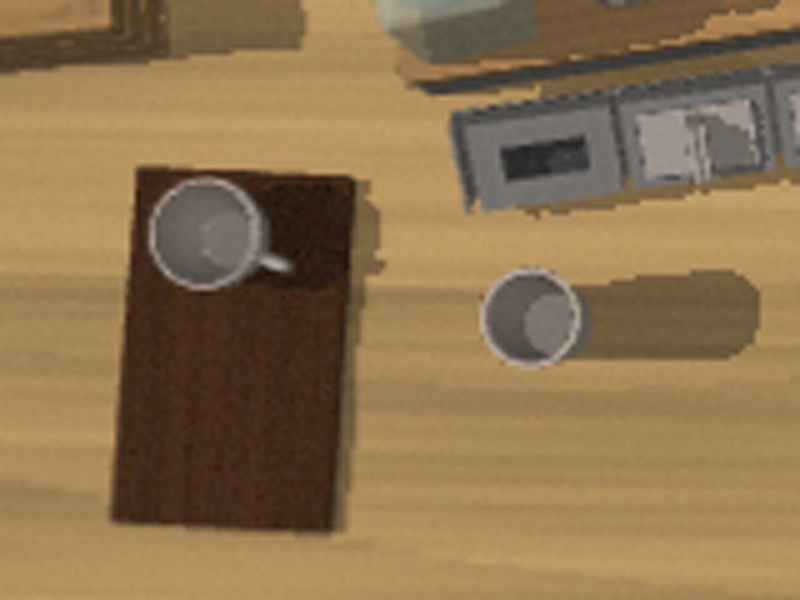

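Run:
```python
from h import *
np.set_printoptions(precision=4,suppress=True)
t=np.load("pics/top0.npy")
hsv=cv2.cvtColor(t,cv2.COLOR_RGB2HSV);V=hsv[...,1].astype(float)
# lower edge (rail front -> wood): saturation jump per column
lo=[]
for u in range(200,286,3):
    c=V[:,u]; v0=int(round(190-(u-195)*0.145)) 
    seg=c[v0-5:v0+8]; k=np.where((seg[:-1]<65)&(seg[1:]>=65))[0]
    if len(k): k=k[0]; lo.append((u,v0-5+k+(65-seg[k])/(seg[k+1]-seg[k])))
lo=np.array(lo); p=np.polyfit(lo[:,0],lo[:,1],1); r=lo[:,1]-np.polyval(p,lo[:,0]); k=abs(r)<0.7; p=np.polyfit(lo[k,0],lo[k,1],1)
P=onz("top",[(200,np.polyval(p,200)),(285,np.polyval(p,285))],.05);d=P[1]-P[0];print(len(lo),k.sum(),p,"lower edge yaw",np.degrees(np.arctan2(d[0],-d[1])),P)
f=lambda C,s,o:(np.array(C)+.5)/s-.5+np.array(o)
W=onz("top",f([(97,140),(220,122),(220,172),(100,190)],7.143,[187,160]),.062);print("open",W.mean(0))
W=onz("top",f([(502,147),(588,134),(588,168),(503,182)],5,[100,150]),.062);print("open",W.mean(0))
d=W[1]-W[0]+W[2]-W[3];print(np.degrees(np.arctan2(d[0],-d[1])))
# face outer corners of left bay (x up-slope ±30mm -> z .062±.0141)
F=f([(472,118),(612,97),(628,187),(480,212)],5,[100,150]);A=[onz("top",[F[i]],z)[0] for i,z in enumerate((.076,.076,.048,.048))];print("face",np.array(A),np.mean(A,0))
print("beaker",onz("top",f([(531,318)],5,[100,150]),.125))
W=onz("top",f([(105,152),(275,90),(315,187),(143,258)],8.333,[322,198]),.031);print(W.mean(0))
W=onz("scene",f([(88,110),(220,72),(282,250),(140,295)],7.143,[180,255-42]),.031)
W=onz("scene",f([(88,110),(220,72),(282,250),(140,295)],7.143,[180,255]),.031);print(W.mean(0));d=W[2]-W[1]+W[3]-W[0];print(np.degrees(np.arctan2(d[1],d[0])))
```

```text
29 29 [ -0.1446 220.3064] lower edge yaw 9.110288271851564 [[ 0.5887  0.1481  0.05  ]
 [ 0.633  -0.1284  0.05  ]]
open [0.6205 0.1184 0.062 ]
open [0.6213 0.1191 0.062 ]
9.846441183655068
face [[0.6447 0.1651 0.076 ]
 [0.6595 0.0754 0.076 ]
 [0.6045 0.0663 0.048 ]
 [0.5866 0.1628 0.048 ]] [0.6238 0.1174 0.062 ]
beaker [[0.5156 0.1163 0.125 ]]
[ 0.5092 -0.3333  0.031 ]
[ 0.5116 -0.3334  0.031 ]
-68.2893742333965
```

play_rows([
  {"dx": 0.029, "dy": -0.029},
  {"dx": 0.029, "dy": -0.029},
  {"dx": 0.029, "dy": -0.029},
  {"dx": 0.029, "dy": -0.029},
  {"dx": 0.029, "dy": -0.029},
], claw=1)

```text
validation failed for argument at $.co...
```

play_rows([
  {"dx": 0.029, "dy": -0.029},
  {"dx": 0.029, "dy": -0.029},
  {"dx": 0.029, "dy": -0.029},
  {"dx": 0.029, "dy": -0.029},
  {"dx": 0.029, "dy": -0.029},
])

```text
validation failed for argument at $.co...
```

play_rows([
  {"dx": 0.029, "dy": -0.029, "dz": 0, "ax": 0, "ay": 0, "az": 0},
  {"dx": 0.029, "dy": -0.029, "dz": 0, "ax": 0, "ay": 0, "az": 0},
  {"dx": 0.029, "dy": -0.029, "dz": 0, "ax": 0, "ay": 0, "az": 0},
  {"dx": 0.029, "dy": -0.029, "dz": 0, "ax": 0, "ay": 0, "az": 0},
  {"dx": 0.029, "dy": -0.029, "dz": 0, "ax": 0, "ay": 0, "az": 0},
], claw=1, squeeze=20)

```text
time_s: 0.52
ee_pos: [0.2494, -0.3476, 0.2096]
eef_rot: [-3.135, 0.001, 0.27]
force: [1.7, -0.1, 0.0]
grip_width: 0.094
```

play_rows([
  {"dx": 0.029, "dy": -0.029, "dz": 0, "ax": 0, "ay": 0, "az": 0},
  {"dx": 0.029, "dy": -0.029, "dz": 0, "ax": 0, "ay": 0, "az": 0},
  {"dx": 0.029, "dy": -0.029, "dz": 0, "ax": 0, "ay": 0, "az": 0},
  {"dx": 0.029, "dy": -0.029, "dz": 0, "ax": 0, "ay": 0, "az": 0},
  {"dx": 0.029, "dy": -0.029, "dz": 0, "ax": 0, "ay": 0, "az": 0},
])

```text
time_s: 0.93
ee_pos: [0.3492, -0.1647, 0.2099]
eef_rot: [-3.135, 0.001, 0.268]
force: [0.6, -0.9, 0.8]
grip_width: 0.0939
```

play_rows([
  {"dx": 0.029, "dy": -0.029, "dz": 0, "ax": 0, "ay": 0, "az": 0},
  {"dx": 0.029, "dy": -0.029, "dz": 0, "ax": 0, "ay": 0, "az": 0},
  {"dx": 0.029, "dy": -0.029, "dz": 0, "ax": 0, "ay": 0, "az": 0},
  {"dx": 0.029, "dy": -0.029, "dz": 0, "ax": 0, "ay": 0, "az": 3},
  {"dx": 0.02, "dy": -0.02, "dz": 0, "ax": 0, "ay": 0, "az": 3},
])

```text
time_s: 1.35
ee_pos: [0.4453, 0.0085, 0.2109]
eef_rot: [-3.136, 0.001, 0.163]
force: [0.3, -0.8, -0.5]
grip_width: 0.094
```

```bash
cat >> h.py <<'E'
def delta(p,rpy):
    """shift in current tool axes and total rotvec (deg, tool axes) to the target"""
    o=ctrl.get_obs(); A=R.from_euler("xyz",o["eef_rot"]); B=R.from_euler("xyz",rpy) if not isinstance(rpy,R) else rpy
    np.set_printoptions(precision=4,suppress=True)
    print("t",round(o["time_s"],2),"pos",o["ee_pos"],"F",o["force"],"M",o["moment"],"w",round(o["grip_width"],4))
    print("d(cur axes)",A.inv().apply(np.array(p)-o["ee_pos"]),"d(target axes)",B.inv().apply(np.array(p)-o["ee_pos"]),"rot",np.degrees((A.inv()*B).as_rotvec()))
E
python3 -c "
from h import *
delta([.5158,.1162,.20],[np.pi,0,.16])"
```

```text
t 1.35 pos [0.4453 0.0085 0.2109] F [ 0.2881 -0.8466 -0.4997] M [-0.0555  0.0219 -0.0067] w 0.094
d(cur axes) [ 0.0871 -0.0947  0.0114] d(target axes) [ 0.0868 -0.095   0.0109] rot [-0.3456  0.032   0.1704]
```

play_rows([
  {"dx": 0.022, "dy": -0.0237, "dz": 0, "ax": 0, "ay": 0, "az": 0},
  {"dx": 0.022, "dy": -0.0237, "dz": 0, "ax": 0, "ay": 0, "az": 0},
  {"dx": 0.022, "dy": -0.0237, "dz": 0, "ax": 0, "ay": 0, "az": 0},
  {"dx": 0.021, "dy": -0.0237, "dz": 0, "ax": 0, "ay": 0, "az": 0},
  {"dx": 0, "dy": 0, "dz": 0, "ax": 0, "ay": 0, "az": 0},
])

```text
time_s: 1.77
ee_pos: [0.519, 0.1271, 0.2097]
eef_rot: [-3.135, 0.003, 0.164]
force: [-0.6, -0.1, -0.9]
grip_width: 0.094
```

```bash
python3 -c "
from h import *
delta([.5158,.1162,.074],[np.pi,0,.16])"
```

```text
t 1.77 pos [0.519  0.1271 0.2097] F [-0.6182 -0.0979 -0.8547] M [-0.0019 -0.0217  0.0078] w 0.094
d(cur axes) [-0.0046  0.0112  0.1356] d(target axes) [-0.0049  0.0103  0.1357] rot [-0.3735  0.1451  0.2278]
```

play_rows([
  {"dx": -0.0047, "dy": 0.0105, "dz": 0.01, "ax": -0.3, "ay": 0, "az": 0},
  {"dx": 0, "dy": 0, "dz": 0.03, "ax": 0, "ay": 0, "az": 0},
  {"dx": 0, "dy": 0, "dz": 0.03, "ax": 0, "ay": 0, "az": 0},
  {"dx": 0, "dy": 0, "dz": 0.03, "ax": 0, "ay": 0, "az": 0},
  {"dx": 0, "dy": 0, "dz": 0.015, "ax": 0, "ay": 0, "az": 0},
])

```text
time_s: 2.18
ee_pos: [0.5144, 0.1121, 0.0904]
eef_rot: [3.141, -0.001, 0.166]
force: [-0.6, 0.2, -0.3]
grip_width: 0.094
```

```bash
python3 -c "
from h import *
delta([.5158,.1162,.074],[np.pi,0,.16])"
```

```text
t 2.18 pos [0.5144 0.1121 0.0904] F [-0.5821  0.1973 -0.2851] M [0.0181 0.0399 0.0448] w 0.094
d(cur axes) [ 0.002  -0.0038  0.0164] d(target axes) [ 0.002  -0.0038  0.0164] rot [ 0.0502 -0.0784  0.349 ]
```

play_rows([
  {"dx": 0.0015, "dy": -0.003, "dz": 0.01, "ax": 0, "ay": 0, "az": 0},
  {"dx": 0, "dy": 0, "dz": 0, "ax": 0, "ay": 0, "az": 0},
  {"dx": 0, "dy": 0, "dz": 0, "ax": 0, "ay": 0, "az": 0},
  {"dx": 0, "dy": 0, "dz": 0, "ax": 0, "ay": 0, "az": 0},
  {"dx": 0, "dy": 0, "dz": 0, "ax": 0, "ay": 0, "az": 0},
])

```text
time_s: 2.6
ee_pos: [0.5123, 0.1109, 0.077]
eef_rot: [3.14, 0.004, 0.163]
force: [0.6, -0.5, 0.3]
grip_width: 0.094
```

play_rows([
  {"dx": 0, "dy": 0, "dz": 0, "ax": 0, "ay": 0, "az": 0},
  {"dx": 0, "dy": 0, "dz": 0, "ax": 0, "ay": 0, "az": 0},
  {"dx": 0, "dy": 0, "dz": 0, "ax": 0, "ay": 0, "az": 0},
  {"dx": 0, "dy": 0, "dz": 0, "ax": 0, "ay": 0, "az": 0},
  {"dx": 0, "dy": 0, "dz": 0, "ax": 0, "ay": 0, "az": 0},
], claw=0.55, squeeze=12)

```text
time_s: 3.02
ee_pos: [0.5138, 0.1111, 0.0803]
eef_rot: [3.14, -0.001, 0.163]
force: [-0.6, 0.6, 0.4]
grip_width: 0.0643
```

play_rows([
  {"dx": 0, "dy": 0, "dz": 0, "ax": 0, "ay": 0, "az": 0},
  {"dx": 0, "dy": 0, "dz": 0, "ax": 0, "ay": 0, "az": 0},
  {"dx": 0, "dy": 0, "dz": 0, "ax": 0, "ay": 0, "az": 0},
  {"dx": 0, "dy": 0, "dz": 0, "ax": 0, "ay": 0, "az": 0},
  {"dx": 0, "dy": 0, "dz": 0, "ax": 0, "ay": 0, "az": 0},
], claw=0.3, squeeze=15)

```text
time_s: 3.43
ee_pos: [0.5138, 0.1112, 0.0803]
eef_rot: [3.14, -0.001, 0.163]
force: [-0.0, 0.3, 0.0]
grip_width: 0.0621
```

play_rows([
  {"dx": 0, "dy": 0, "dz": 0, "ax": 0, "ay": 0, "az": 0},
  {"dx": 0, "dy": 0, "dz": 0, "ax": 0, "ay": 0, "az": 0},
  {"dx": 0, "dy": 0, "dz": 0, "ax": 0, "ay": 0, "az": 0},
  {"dx": 0, "dy": 0, "dz": -0.004, "ax": 0, "ay": 0, "az": 0},
  {"dx": 0, "dy": 0, "dz": -0.006, "ax": 0, "ay": 0, "az": 0},
])

```text
time_s: 3.85
ee_pos: [0.5129, 0.1111, 0.0894]
eef_rot: [3.14, 0.002, 0.163]
force: [-0.4, -0.4, -1.9]
grip_width: 0.0619
```

play_rows([
  {"dx": 0, "dy": 0, "dz": -0.01, "ax": 0, "ay": 0, "az": 0},
  {"dx": 0, "dy": 0, "dz": -0.015, "ax": 0, "ay": 0, "az": 0},
  {"dx": 0, "dy": 0, "dz": -0.015, "ax": 0, "ay": 0, "az": 0},
  {"dx": 0, "dy": 0, "dz": -0.01, "ax": 0, "ay": 0, "az": 0},
  {"dx": 0, "dy": 0, "dz": 0, "ax": 0, "ay": 0, "az": 0},
])

```text
time_s: 4.27
ee_pos: [0.5129, 0.1111, 0.145]
eef_rot: [3.14, 0.001, 0.163]
force: [0.2, -1.1, -2.0]
grip_width: 0.0622
```

Run:
```python
from h import *
im=viewer.camera("scene");cv2.imwrite("pics/s2.png",cv2.resize(im[90:240,160:360][...,::-1],(800,600),interpolation=cv2.INTER_CUBIC))
delta([.436,.334,.15],[np.pi,0,.16])
```

```text
t 4.32 pos [0.5126 0.111  0.1441] F [-0.2106 -0.5457 -1.5574] M [ 0.0172  0.0043 -0.0296] w 0.0617
d(cur axes) [-0.0393 -0.2324 -0.0063] d(target axes) [-0.0401 -0.2323 -0.0059] rot [0.1123 0.1221 0.1917]
```

View pics/s2.png

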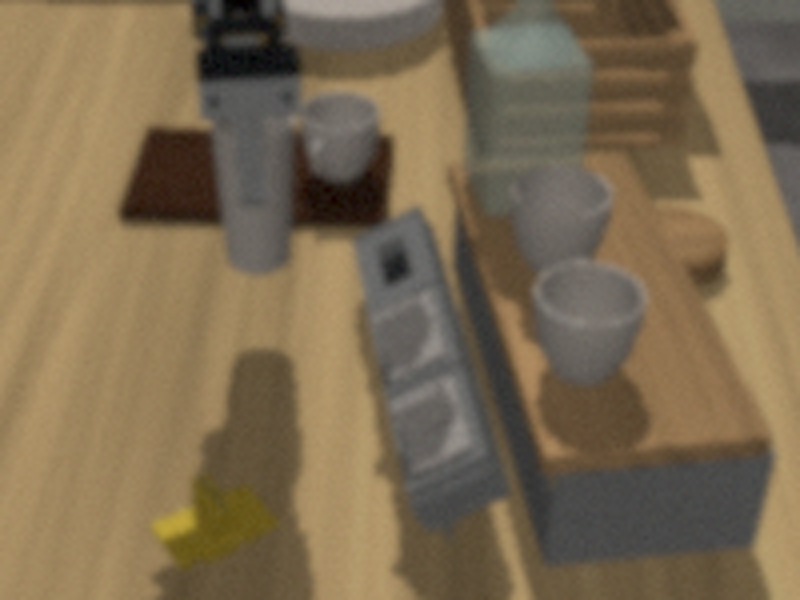

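The beaker is held upright and lifted clear, at crop (258,200). Nothing else has moved. Next, over to the free end of the tray.

play_rows([
  {"dx": -0.002, "dy": -0.015, "dz": 0, "ax": 0, "ay": 0, "az": 0},
  {"dx": -0.005, "dy": -0.028, "dz": 0, "ax": 0, "ay": 0, "az": 0},
  {"dx": -0.005, "dy": -0.03, "dz": 0, "ax": 0, "ay": 0, "az": 0},
  {"dx": -0.006, "dy": -0.03, "dz": 0, "ax": 0, "ay": 0, "az": 0},
  {"dx": -0.006, "dy": -0.03, "dz": 0, "ax": 0, "ay": 0, "az": 0},
])

```text
time_s: 4.73
ee_pos: [0.4665, 0.2378, 0.1411]
eef_rot: [3.138, 0.005, 0.155]
force: [0.1, 0.4, -3.1]
grip_width: 0.0625
```

play_rows([
  {"dx": -0.005, "dy": -0.03, "dz": 0, "ax": 0, "ay": 0, "az": 0},
  {"dx": -0.005, "dy": -0.025, "dz": 0, "ax": 0, "ay": 0, "az": 0},
  {"dx": -0.003, "dy": -0.016, "dz": 0, "ax": 0, "ay": 0, "az": 0},
  {"dx": -0.001, "dy": -0.008, "dz": 0, "ax": 0, "ay": 0, "az": 0},
  {"dx": 0, "dy": 0, "dz": 0, "ax": 0, "ay": 0, "az": 0},
])

```text
time_s: 5.15
ee_pos: [0.4349, 0.3209, 0.1371]
eef_rot: [3.137, 0.01, 0.16]
force: [-0.8, 0.4, -2.1]
grip_width: 0.062
```

```bash
python3 -c "
from h import *
delta([.436,.334,.093],[np.pi,0,.16])"
```

```text
t 5.15 pos [0.4349 0.3209 0.1371] F [-0.7835  0.4027 -2.1302] M [ 0.0319 -0.0074 -0.0389] w 0.062
d(cur axes) [ 0.0036 -0.013   0.044 ] d(target axes) [ 0.0032 -0.0128  0.0441] rot [ 0.2696  0.5822 -0.0009]
```

play_rows([
  {"dx": 0.001, "dy": -0.006, "dz": 0.008, "ax": 0.2, "ay": 0.5, "az": 0},
  {"dx": 0, "dy": -0.003, "dz": 0.012, "ax": 0, "ay": 0, "az": 0},
  {"dx": 0, "dy": 0, "dz": 0.01, "ax": 0, "ay": 0, "az": 0},
  {"dx": 0, "dy": 0, "dz": 0.004, "ax": 0, "ay": 0, "az": 0},
  {"dx": 0, "dy": 0, "dz": 0, "ax": 0, "ay": 0, "az": 0},
])

```text
time_s: 5.57
ee_pos: [0.4351, 0.3266, 0.0988]
eef_rot: [3.138, 0.004, 0.158]
force: [0.1, -0.3, -3.6]
grip_width: 0.0621
```

```bash
python3 -c "
from h import *
delta([.436,.334,.0925],[np.pi,0,.16])"
```

```text
t 5.57 pos [0.4351 0.3266 0.0988] F [ 0.0706 -0.3093 -3.6211] M [ 0.0125  0.031  -0.0648] w 0.0621
d(cur axes) [ 0.0021 -0.0072  0.0063] d(target axes) [ 0.002  -0.0071  0.0063] rot [ 0.1814  0.226  -0.1008]
```

Lower the last 6 mm slowly, watching for contact.

play_rows([
  {"dx": 0, "dy": 0, "dz": 0.003, "ax": 0.1, "ay": 0.2, "az": 0},
  {"dx": 0, "dy": 0, "dz": 0.002, "ax": 0, "ay": 0, "az": 0},
  {"dx": 0, "dy": 0, "dz": 0.001, "ax": 0, "ay": 0, "az": 0},
  {"dx": 0, "dy": 0, "dz": 0.001, "ax": 0, "ay": 0, "az": 0},
  {"dx": 0, "dy": 0, "dz": 0.0005, "ax": 0, "ay": 0, "az": 0},
])

```text
time_s: 5.98
ee_pos: [0.4368, 0.3257, 0.0923]
eef_rot: [3.141, -0.002, 0.156]
force: [-0.4, -1.1, -0.9]
grip_width: 0.0622
```

play_rows([
  {"dx": 0, "dy": 0, "dz": 0.001, "ax": 0, "ay": 0, "az": 0},
  {"dx": 0, "dy": 0, "dz": 0.001, "ax": 0, "ay": 0, "az": 0},
  {"dx": 0, "dy": 0, "dz": 0, "ax": 0, "ay": 0, "az": 0},
  {"dx": 0, "dy": 0, "dz": 0, "ax": 0, "ay": 0, "az": 0},
  {"dx": 0, "dy": 0, "dz": 0, "ax": 0, "ay": 0, "az": 0},
])

```text
time_s: 6.4
ee_pos: [0.4379, 0.3262, 0.0925]
eef_rot: [-3.141, -0.006, 0.156]
force: [0.7, -0.1, -2.8]
grip_width: 0.062
```

play_rows([
  {"dx": 0, "dy": 0, "dz": 0.002, "ax": 0, "ay": 0, "az": 0},
  {"dx": 0, "dy": 0, "dz": 0.001, "ax": 0, "ay": 0, "az": 0},
  {"dx": 0, "dy": 0, "dz": 0.001, "ax": 0, "ay": 0, "az": 0},
  {"dx": 0, "dy": 0, "dz": 0, "ax": 0, "ay": 0, "az": 0},
  {"dx": 0, "dy": 0, "dz": 0, "ax": 0, "ay": 0, "az": 0},
])

```text
time_s: 6.82
ee_pos: [0.44, 0.328, 0.092]
eef_rot: [-3.137, -0.014, 0.157]
force: [-0.1, -0.2, -2.4]
grip_width: 0.0624
```

play_rows([
  {"dx": 0, "dy": 0, "dz": 0.002, "ax": 0, "ay": -0.4, "az": 0},
  {"dx": 0, "dy": 0, "dz": 0.002, "ax": 0, "ay": -0.2, "az": 0},
  {"dx": 0, "dy": 0, "dz": 0.002, "ax": 0, "ay": 0, "az": 0},
  {"dx": 0, "dy": 0, "dz": 0.001, "ax": 0, "ay": 0, "az": 0},
  {"dx": 0, "dy": 0, "dz": 0.001, "ax": 0, "ay": 0, "az": 0},
])

```text
time_s: 7.23
ee_pos: [0.4438, 0.3316, 0.091]
eef_rot: [-3.13, -0.015, 0.157]
force: [-1.8, -2.7, 8.7]
grip_width: 0.0617
```

Run:
```python
from h import *
im=viewer.camera("scene");cv2.imwrite("pics/s3.png",cv2.resize(im[80:155,170:270][...,::-1],(800,600),interpolation=cv2.INTER_CUBIC))
delta([.436,.334,.093],[np.pi,0,.16]);o=ctrl.get_obs();print(o["qpos"],o["eef_rot"])
```

```text
t 7.28 pos [0.4439 0.3316 0.091 ] F [-2.0061 -2.08   10.3819] M [-0.6769  0.1678 -0.035 ] w 0.0619
d(cur axes) [-0.0074 -0.0036 -0.0021] d(target axes) [-0.0074 -0.0036 -0.002 ] rot [-0.688  -0.8938 -0.1452]
[0.5732 0.4294 1.6492 0.0054 1.0439 1.9839] [-3.1296 -0.0156  0.1574]
```

View pics/s3.png

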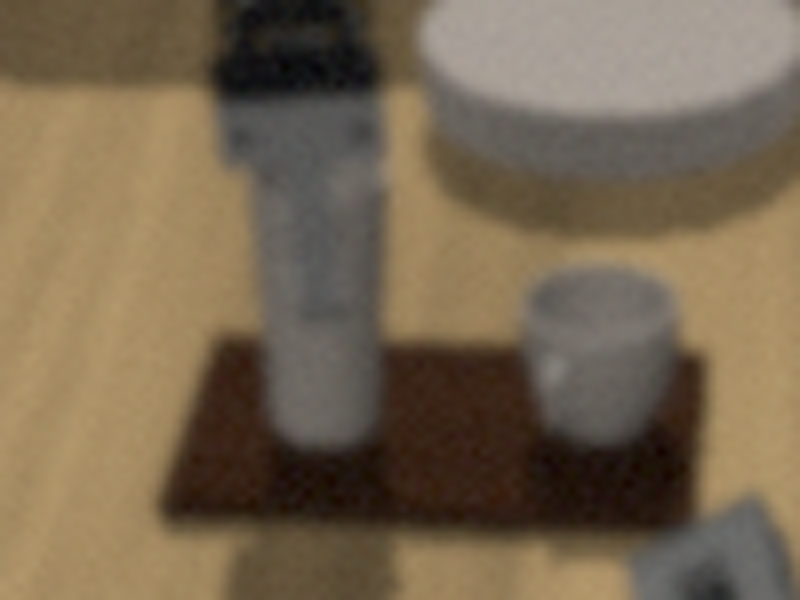

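The beaker stands on the free half of the tray, foot at crop (325,435), and contact force is about 10 N. I'll ease off, straighten the roughly 1° tilt and release.

play_rows([
  {"dx": 0, "dy": 0, "dz": -0.001, "ax": -0.7, "ay": -0.9, "az": 0},
  {"dx": 0, "dy": 0, "dz": 0, "ax": 0, "ay": 0, "az": 0},
  {"dx": 0, "dy": 0, "dz": 0, "ax": 0, "ay": 0, "az": 0},
  {"dx": 0, "dy": 0, "dz": 0, "ax": 0, "ay": 0, "az": 0},
  {"dx": 0, "dy": 0, "dz": 0, "ax": 0, "ay": 0, "az": 0},
])

```text
time_s: 7.7
ee_pos: [0.4434, 0.3314, 0.0909]
eef_rot: [3.141, 0.002, 0.157]
force: [-1.3, -1.3, 1.9]
grip_width: 0.0617
```

```bash
python3 -c "
from h import *
delta([.436,.334,.0925],[np.pi,0,.16])"
```

```text
t 7.7 pos [0.4434 0.3314 0.0909] F [-1.2943 -1.3266  1.947 ] M [-0.0274  0.0623  0.0202] w 0.0617
d(cur axes) [-0.0069 -0.0037 -0.0016] d(target axes) [-0.0069 -0.0038 -0.0016] rot [ 0.0089  0.1054 -0.1486]
```

play_rows([
  {"dx": 0, "dy": 0, "dz": 0, "ax": 0, "ay": 0, "az": 0},
  {"dx": 0, "dy": 0, "dz": 0, "ax": 0, "ay": 0, "az": 0},
  {"dx": 0, "dy": 0, "dz": 0, "ax": 0, "ay": 0, "az": 0},
  {"dx": 0, "dy": 0, "dz": 0, "ax": 0, "ay": 0, "az": 0},
  {"dx": 0, "dy": 0, "dz": 0, "ax": 0, "ay": 0, "az": 0},
], claw=1)

```text
time_s: 8.12
ee_pos: [0.4436, 0.3315, 0.0911]
eef_rot: [-3.141, 0.001, 0.157]
force: [0.7, -0.4, -0.0]
grip_width: 0.0915
```

play_rows([
  {"dx": 0, "dy": 0, "dz": -0.005, "ax": 0, "ay": 0, "az": 0},
  {"dx": 0, "dy": 0, "dz": -0.015, "ax": 0, "ay": 0, "az": 0},
  {"dx": 0, "dy": 0, "dz": -0.025, "ax": 0, "ay": 0, "az": 0},
  {"dx": 0, "dy": 0, "dz": -0.035, "ax": 0, "ay": 0, "az": 0},
  {"dx": 0, "dy": 0, "dz": -0.035, "ax": 0, "ay": 0, "az": 0},
])

```text
time_s: 8.53
ee_pos: [0.4411, 0.3297, 0.2041]
eef_rot: [3.137, 0.013, 0.157]
force: [0.3, 0.9, 0.9]
grip_width: 0.094
```

Run:
```python
from h import *
t=viewer.camera("top");
im=viewer.camera("scene");cv2.imwrite("pics/s4.png",np.hstack([cv2.resize(x[...,::-1],(400,300),interpolation=cv2.INTER_CUBIC) for x in(im[80:155,170:270],t[150:270,100:260])]))
# jaw axis along holder long axis (-68.3deg) : tool y = (sin yaw,-cos yaw) => yaw options
for yaw in(np.radians(21.7),):
    delta([.5104,-.3333,.13],[np.pi,0,yaw])
print(ctrl.get_obs()["qpos"])
```

```text
t 8.63 pos [0.4432 0.331  0.2088] F [ 0.8649 -0.2231 -0.1748] M [ 0.0176 -0.011  -0.0207] w 0.0941
d(cur axes) [-0.0375  0.6666  0.0792] d(target axes) [-0.1832  0.6421  0.0788] rot [  0.0091   0.1874 -12.6856]
[0.5749 0.3125 1.5156 0.0009 1.3166 1.9882]
```

View pics/s4.png

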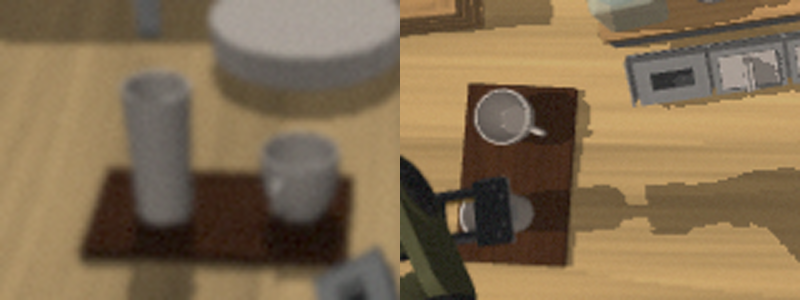

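The beaker stands upright and free on the tray, at crop left (160,145). Now on to the holder.

play_rows([
  {"dx": 0, "dy": 0.02, "dz": 0, "ax": 0, "ay": 0, "az": 0},
  {"dx": -0.002, "dy": 0.035, "dz": 0, "ax": 0, "ay": 0, "az": 0},
  {"dx": -0.002, "dy": 0.038, "dz": 0, "ax": 0, "ay": 0, "az": 0},
  {"dx": -0.002, "dy": 0.038, "dz": 0, "ax": 0, "ay": 0, "az": 0},
  {"dx": -0.002, "dy": 0.038, "dz": 0, "ax": 0, "ay": 0, "az": 0},
])

```text
time_s: 9.05
ee_pos: [0.4612, 0.1627, 0.2097]
eef_rot: [-3.14, -0.0, 0.166]
force: [1.0, -0.0, 0.0]
grip_width: 0.0936
```

play_rows([
  {"dx": -0.003, "dy": 0.038, "dz": 0, "ax": 0, "ay": 0, "az": 0},
  {"dx": -0.003, "dy": 0.038, "dz": 0, "ax": 0, "ay": 0, "az": 0},
  {"dx": -0.003, "dy": 0.038, "dz": 0, "ax": 0, "ay": 0, "az": 0},
  {"dx": -0.003, "dy": 0.038, "dz": 0, "ax": 0, "ay": 0, "az": 0},
  {"dx": -0.003, "dy": 0.038, "dz": 0, "ax": 0, "ay": 0, "az": 0},
])

```text
time_s: 9.47
ee_pos: [0.4763, -0.0361, 0.2095]
eef_rot: [-3.14, -0.002, 0.168]
force: [-0.6, -0.1, 0.1]
grip_width: 0.094
```

play_rows([
  {"dx": -0.003, "dy": 0.038, "dz": 0, "ax": 0, "ay": 0, "az": 0},
  {"dx": -0.003, "dy": 0.038, "dz": 0, "ax": 0, "ay": 0, "az": 0},
  {"dx": -0.003, "dy": 0.035, "dz": 0, "ax": 0, "ay": 0, "az": 0},
  {"dx": -0.003, "dy": 0.025, "dz": 0, "ax": 0, "ay": 0, "az": -3},
  {"dx": -0.003, "dy": 0.015, "dz": 0, "ax": 0, "ay": 0, "az": -3},
])

```text
time_s: 9.88
ee_pos: [0.4857, -0.1992, 0.2089]
eef_rot: [-3.141, -0.002, 0.27]
force: [0.0, 0.4, -0.1]
grip_width: 0.0941
```

```bash
python3 -c "
from h import *
delta([.5104,-.3333,.15],[np.pi,0,np.radians(21.7)])"
```

```text
t 9.88 pos [ 0.4857 -0.1992  0.2089] F [ 0.0075  0.3817 -0.1428] M [ 0.0414  0.0285 -0.02  ] w 0.0941
d(cur axes) [-0.0121  0.1358  0.0588] d(target axes) [-0.0266  0.1337  0.0589] rot [-0.0128 -0.1357 -6.2077]
```

play_rows([
  {"dx": -0.003, "dy": 0.022, "dz": 0, "ax": 0, "ay": 0, "az": -4},
  {"dx": -0.007, "dy": 0.034, "dz": 0, "ax": 0, "ay": 0, "az": -2},
  {"dx": -0.007, "dy": 0.034, "dz": 0, "ax": 0, "ay": 0, "az": 0},
  {"dx": -0.005, "dy": 0.02, "dz": 0.005, "ax": 0, "ay": 0, "az": 0},
  {"dx": -0.001, "dy": 0.01, "dz": 0.01, "ax": 0, "ay": 0, "az": 0},
])

```text
time_s: 10.3
ee_pos: [0.5046, -0.328, 0.1943]
eef_rot: [3.139, -0.004, 0.382]
force: [-0.6, -1.1, 0.5]
grip_width: 0.094
```

play_rows([
  {"dx": 0, "dy": 0, "dz": 0.015, "ax": 0, "ay": 0, "az": 0},
  {"dx": 0, "dy": 0, "dz": 0.01, "ax": 0, "ay": 0, "az": 0},
  {"dx": 0, "dy": 0, "dz": 0, "ax": 0, "ay": 0, "az": 0},
  {"dx": 0, "dy": 0, "dz": 0, "ax": 0, "ay": 0, "az": 0},
  {"dx": 0, "dy": 0, "dz": 0, "ax": 0, "ay": 0, "az": 0},
], claw=0.6)

```text
time_s: 10.72
ee_pos: [0.5036, -0.33, 0.1654]
eef_rot: [-3.141, -0.002, 0.38]
force: [0.0, 0.7, 0.0]
grip_width: 0.0639
```

```bash
python3 -c "
from h import *
delta([.5104,-.3333,.10],[np.pi,0,np.radians(21.7)]);print(ctrl.get_obs()['eef_rot'])"
```

```text
t 10.72 pos [ 0.5036 -0.33    0.1654] F [0.0131 0.7484 0.0253] M [-0.0494 -0.0729  0.0413] w 0.0639
d(cur axes) [0.0049 0.0057 0.0654] d(target axes) [0.005  0.0056 0.0654] rot [-0.0585 -0.0924  0.0447]
[-3.1406 -0.0016  0.3795]
```

play_rows([
  {"dx": 0.005, "dy": 0.0056, "dz": 0.01, "ax": 0, "ay": 0, "az": 0},
  {"dx": 0, "dy": 0, "dz": 0.025, "ax": 0, "ay": 0, "az": 0},
  {"dx": 0, "dy": 0, "dz": 0.02, "ax": 0, "ay": 0, "az": 0},
  {"dx": 0, "dy": 0, "dz": 0.01, "ax": 0, "ay": 0, "az": 0},
  {"dx": 0, "dy": 0, "dz": 0, "ax": 0, "ay": 0, "az": 0},
])

```text
time_s: 11.13
ee_pos: [0.5141, -0.3334, 0.1007]
eef_rot: [3.136, -0.006, 0.382]
force: [1.0, -0.5, 0.0]
grip_width: 0.0563
```

Run:
```python
from h import *
delta([.5104,-.3333,.0425],[np.pi,0,np.radians(21.7)]);print(ctrl.get_obs()['eef_rot'])
im=viewer.camera("scene");t=viewer.camera("top");cv2.imwrite("pics/s5.png",np.hstack([cv2.resize(x[...,::-1],(400,300),interpolation=cv2.INTER_CUBIC) for x in(im[235:310,155:255],t[190:250,310:390])]))
```

```text
t 11.13 pos [ 0.5141 -0.3334  0.1007] F [ 1.0061 -0.4616  0.0136] M [-0.0492 -0.0088  0.0135] w 0.0563
d(cur axes) [-0.0037 -0.0018  0.0582] d(target axes) [-0.0034 -0.0015  0.0582] rot [ 0.3073 -0.3243  0.1824]
[ 3.1362 -0.0057  0.3819]
```

View pics/s5.png

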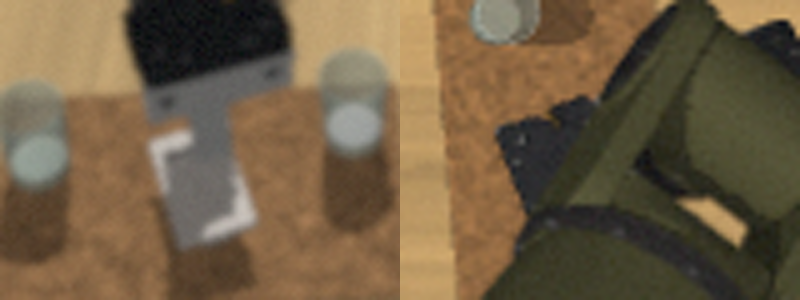

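The gripper is over the holder, square with it and clear of both glasses. Descend.

play_rows([
  {"dx": -0.003, "dy": -0.0015, "dz": 0.015, "ax": 0.3, "ay": -0.3, "az": 0.2},
  {"dx": 0, "dy": 0, "dz": 0.017, "ax": 0, "ay": 0, "az": 0},
  {"dx": 0, "dy": 0, "dz": 0.012, "ax": 0, "ay": 0, "az": 0},
  {"dx": 0, "dy": 0, "dz": 0.004, "ax": 0, "ay": 0, "az": 0},
  {"dx": 0, "dy": 0, "dz": 0.001, "ax": 0, "ay": 0, "az": 0},
])

```text
time_s: 11.65
ee_pos: [0.5129, -0.335, 0.0544]
eef_rot: [3.134, -0.005, 0.378]
force: [0.2, -0.3, -0.1]
grip_width: 0.0564
```

Run:
```python
from h import *
delta([.5104,-.3333,.0425],[np.pi,0,np.radians(21.7)])
```

```text
t 11.65 pos [ 0.5129 -0.335   0.0544] F [ 0.1801 -0.2717 -0.0624] M [-0.0004  0.0183  0.0208] w 0.0564
d(cur axes) [-0.0018 -0.0026  0.0119] d(target axes) [-0.0017 -0.0025  0.0119] rot [ 0.4247 -0.2612 -0.0572]
```

play_rows([
  {"dx": -0.0018, "dy": -0.0025, "dz": 0.006, "ax": 0.4, "ay": -0.25, "az": 0},
  {"dx": 0, "dy": 0, "dz": 0.004, "ax": 0, "ay": 0, "az": 0},
  {"dx": 0, "dy": 0, "dz": 0.0015, "ax": 0, "ay": 0, "az": 0},
  {"dx": 0, "dy": 0, "dz": 0, "ax": 0, "ay": 0, "az": 0},
  {"dx": 0, "dy": 0, "dz": 0, "ax": 0, "ay": 0, "az": 0},
])

```text
time_s: 12.07
ee_pos: [0.5105, -0.3336, 0.043]
eef_rot: [3.141, -0.0, 0.378]
force: [1.3, 0.1, 0.6]
grip_width: 0.0561
```

Run:
```python
from h import *
delta([.5104,-.3333,.0425],[np.pi,0,np.radians(21.7)])
```

```text
t 12.07 pos [ 0.5105 -0.3336  0.043 ] F [1.3496 0.0613 0.6126] M [0.0138 0.0437 0.01  ] w 0.0561
d(cur axes) [ 0.     -0.0004  0.0005] d(target axes) [ 0.     -0.0004  0.0005] rot [ 0.0536 -0.025  -0.0653]
```

play_rows([
  {"dx": 0, "dy": 0, "dz": 0, "ax": 0, "ay": 0, "az": 0},
  {"dx": 0, "dy": 0, "dz": 0, "ax": 0, "ay": 0, "az": 0},
  {"dx": 0, "dy": 0, "dz": 0, "ax": 0, "ay": 0, "az": 0},
  {"dx": 0, "dy": 0, "dz": 0, "ax": 0, "ay": 0, "az": 0},
  {"dx": 0, "dy": 0, "dz": 0, "ax": 0, "ay": 0, "az": 0},
], claw=0, squeeze=10)

```text
time_s: 12.48
ee_pos: [0.511, -0.334, 0.0442]
eef_rot: [3.139, -0.001, 0.378]
force: [0.1, -0.4, -0.4]
grip_width: 0.0265
```

play_rows([
  {"dx": 0, "dy": 0, "dz": 0, "ax": 0, "ay": 0, "az": 0},
  {"dx": 0, "dy": 0, "dz": 0, "ax": 0, "ay": 0, "az": 0},
  {"dx": 0, "dy": 0, "dz": 0, "ax": 0, "ay": 0, "az": 0},
  {"dx": 0, "dy": 0, "dz": 0, "ax": 0, "ay": 0, "az": 0},
  {"dx": 0, "dy": 0, "dz": 0, "ax": 0, "ay": 0, "az": 0},
])

```text
time_s: 12.9
ee_pos: [0.511, -0.3339, 0.0443]
eef_rot: [3.139, -0.001, 0.378]
force: [-0.2, 0.2, -0.3]
grip_width: 0.012
```

play_rows([
  {"dx": 0, "dy": 0, "dz": 0, "ax": 0, "ay": 0, "az": 0},
  {"dx": 0, "dy": 0, "dz": 0, "ax": 0, "ay": 0, "az": 0},
  {"dx": 0, "dy": 0, "dz": 0, "ax": 0, "ay": 0, "az": 0},
  {"dx": 0, "dy": 0, "dz": 0, "ax": 0, "ay": 0, "az": 0},
  {"dx": 0, "dy": 0, "dz": 0, "ax": 0, "ay": 0, "az": 0},
], squeeze=50)

```text
time_s: 13.32
ee_pos: [0.5111, -0.334, 0.0443]
eef_rot: [3.139, -0.002, 0.378]
force: [-1.2, 0.1, 0.2]
grip_width: 0.0114
```

Run:
```python
from h import *
delta([.5104,-.3333,.0425],[np.pi,0,np.radians(21.7)])
```

```text
t 13.32 pos [ 0.5111 -0.334   0.0443] F [-1.2481  0.1134  0.2168] M [ 0.0036  0.0675 -0.0034] w 0.0114
d(cur axes) [-0.0004 -0.0009  0.0018] d(target axes) [-0.0004 -0.0009  0.0018] rot [ 0.1555 -0.0903 -0.062 ]
```

Gripped: the fin reads 11.4 mm. Lift, turn and carry.

play_rows([
  {"dx": 0, "dy": 0, "dz": -0.005, "ax": 0, "ay": 0, "az": 0},
  {"dx": 0, "dy": 0, "dz": -0.02, "ax": 0, "ay": 0, "az": 0},
  {"dx": 0, "dy": 0, "dz": -0.035, "ax": 0, "ay": 0, "az": 0},
  {"dx": 0, "dy": 0, "dz": -0.035, "ax": 0, "ay": 0, "az": 0},
  {"dx": 0, "dy": 0, "dz": -0.025, "ax": 0, "ay": 0, "az": 2},
])

```text
time_s: 13.73
ee_pos: [0.5081, -0.3319, 0.1626]
eef_rot: [-3.133, 0.006, 0.343]
force: [0.4, 0.5, -0.7]
grip_width: 0.0115
```

play_rows([
  {"dx": 0, "dy": 0, "dz": -0.015, "ax": 0, "ay": 0, "az": 4},
  {"dx": 0, "dy": -0.01, "dz": 0, "ax": 0, "ay": 0, "az": 4},
  {"dx": 0.004, "dy": -0.03, "dz": 0, "ax": 0, "ay": 0, "az": 2},
  {"dx": 0.01, "dy": -0.036, "dz": 0, "ax": 0, "ay": 0, "az": 0},
  {"dx": 0.01, "dy": -0.036, "dz": 0, "ax": 0, "ay": 0, "az": 0},
])

```text
time_s: 14.15
ee_pos: [0.5121, -0.2212, 0.1877]
eef_rot: [3.14, -0.001, 0.15]
force: [1.6, -0.1, -0.5]
grip_width: 0.0116
```

```bash
cat >> h.py <<'E'
def target(out,bay=(.6215,.118,.062),yaw=9.2,off=(0,0)):
    B=R.from_euler("xyz",[180,-28,yaw],degrees=True); n=-B.as_matrix()[:,2]
    return np.array(bay)+n*out+B.apply([off[0],off[1],0]),B
E
python3 - <<'E'
from h import *
p,B=target(.10);print(p);delta([p[0],p[1],.2],[np.pi,0,.16]);delta(p,B)
E
```

```text
[0.57515676 0.11049403 0.15029476]
t 14.15 pos [ 0.5121 -0.2212  0.1877] F [ 1.625  -0.1348 -0.4959] M [ 0.0371 -0.0407 -0.0268] w 0.0116
d(cur axes) [ 0.1118 -0.3186 -0.0129] d(target axes) [ 0.1151 -0.3174 -0.0123] rot [ 0.1174 -0.0675 -0.5888]
t 14.15 pos [ 0.5121 -0.2212  0.1877] F [ 1.625  -0.1348 -0.4959] M [ 0.0371 -0.0407 -0.0268] w 0.0116
d(cur axes) [ 0.1118 -0.3187  0.0368] d(target axes) [ 0.0842 -0.3173  0.0871] rot [ 0.2669 27.9323 -0.5804]
```

play_rows([
  {"dx": 0.01, "dy": -0.037, "dz": 0, "ax": 0, "ay": 0, "az": 0},
  {"dx": 0.01, "dy": -0.037, "dz": 0, "ax": 0, "ay": 0, "az": 0},
  {"dx": 0.01, "dy": -0.037, "dz": 0, "ax": 0, "ay": 0, "az": 0},
  {"dx": 0.01, "dy": -0.037, "dz": 0, "ax": 0, "ay": 0, "az": 0},
  {"dx": 0.01, "dy": -0.037, "dz": 0, "ax": 0, "ay": 0, "az": 0},
])

```text
time_s: 14.57
ee_pos: [0.5329, -0.0226, 0.1897]
eef_rot: [3.139, -0.003, 0.147]
force: [1.1, 0.4, -1.6]
grip_width: 0.0114
```

play_rows([
  {"dx": 0.01, "dy": -0.037, "dz": 0, "ax": 0, "ay": 4, "az": 0},
  {"dx": 0.005, "dy": -0.028, "dz": 0, "ax": 0, "ay": 6, "az": 0},
  {"dx": 0, "dy": -0.015, "dz": 0, "ax": 0, "ay": 6, "az": 0},
  {"dx": 0, "dy": -0.005, "dz": 0, "ax": 0, "ay": 5, "az": 0},
  {"dx": 0, "dy": 0, "dz": 0, "ax": 0, "ay": 2, "az": 0},
])

```text
time_s: 14.98
ee_pos: [0.5352, 0.076, 0.192]
eef_rot: [-3.141, -0.423, 0.155]
force: [-0.3, -0.4, -0.1]
grip_width: 0.0114
```

Run:
```python
from h import *
p,B=target(.10);delta(p,B);print(ctrl.get_obs()["qpos"])
```

```text
t 14.98 pos [0.5352 0.076  0.192 ] F [-0.3392 -0.3651 -0.088 ] M [-0.0328  0.2278 -0.0174] w 0.0114
d(cur axes) [ 0.0238 -0.0279  0.0565] d(target axes) [ 0.0201 -0.0277  0.058 ] rot [ 0.134   3.7618 -0.2968]
[0.0528 0.0831 1.889  0.0617 0.7494 1.4325]
```

play_rows([
  {"dx": 0.008, "dy": -0.012, "dz": 0.005, "ax": 0, "ay": 3, "az": -0.3},
  {"dx": 0.008, "dy": -0.01, "dz": 0.01, "ax": 0, "ay": 0.7, "az": 0},
  {"dx": 0.004, "dy": -0.005, "dz": 0.01, "ax": 0, "ay": 0, "az": 0},
  {"dx": 0, "dy": 0, "dz": 0.005, "ax": 0, "ay": 0, "az": 0},
  {"dx": 0, "dy": 0, "dz": 0, "ax": 0, "ay": 0, "az": 0},
])

```text
time_s: 15.4
ee_pos: [0.5614, 0.1097, 0.1752]
eef_rot: [3.139, -0.494, 0.163]
force: [1.0, -0.1, -1.8]
grip_width: 0.0117
```

Run:
```python
from h import *
p,B=target(.08);delta(p,B)
```

```text
t 15.4 pos [0.5614 0.1097 0.1752] F [ 0.9559 -0.0903 -1.7727] M [-0.0653  0.3639 -0.0107] w 0.0117
d(cur axes) [0.0001 0.0014 0.0484] d(target axes) [0.0004 0.0014 0.0484] rot [ 0.0701 -0.3042  0.1234]
```

play_rows([
  {"dx": 0, "dy": 0.001, "dz": 0.015, "ax": 0, "ay": -0.3, "az": 0.1},
  {"dx": 0, "dy": 0, "dz": 0.02, "ax": 0, "ay": 0, "az": 0},
  {"dx": 0, "dy": 0, "dz": 0.02, "ax": 0, "ay": 0, "az": 0},
  {"dx": 0, "dy": 0, "dz": 0.015, "ax": 0, "ay": 0, "az": 0},
  {"dx": 0, "dy": 0, "dz": 0.005, "ax": 0, "ay": 0, "az": 0},
])

```text
time_s: 15.82
ee_pos: [0.5984, 0.112, 0.1081]
eef_rot: [3.14, -0.488, 0.16]
force: [-0.2, -0.3, -1.4]
grip_width: 0.0117
```

Run:
```python
from h import *
p,B=target(.045);delta(p,B)
im=viewer.camera("scene");t=viewer.camera("top");cv2.imwrite("pics/s6.png",np.hstack([cv2.resize(x[...,::-1],(400,300),interpolation=cv2.INTER_CUBIC) for x in(im[130:190,220:300],t[150:210,180:260])]))
np.save("pics/s6.npy",im);np.save("pics/t6.npy",t)
```

```text
t 15.82 pos [0.5984 0.112  0.1081] F [-0.2213 -0.2633 -1.3716] M [-0.0207  0.3326  0.0121] w 0.0117
d(cur axes) [-0.0006 -0.0023  0.0068] d(target axes) [-0.0006 -0.0022  0.0068] rot [ 0.1408  0.0584 -0.0448]
```

View pics/s6.png

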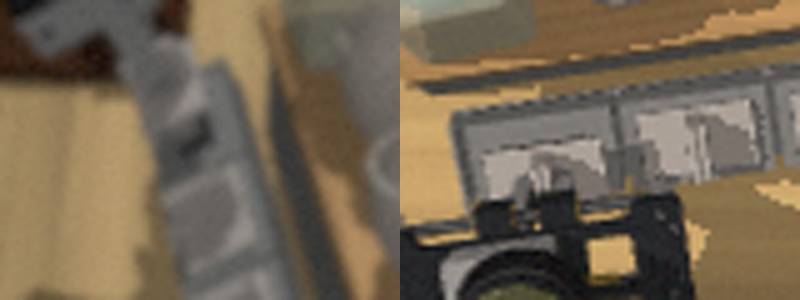

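The holder is in front of the empty bay with its axes parallel to it. Top crop: the held plate's upper edge runs (485,152)–(605,137), and the seated neighbour's (637,115)–(755,98). I'll compare these with projections as a check on the grasp and bay estimates.

Run:
```python
from h import *
np.set_printoptions(precision=1,suppress=True)
o=ctrl.get_obs();A=R.from_euler("xyz",o["eef_rot"])
S=5;f=lambda uv:(uv+.5-[180,150])*S-.5+[400,0]
# held plate top corners (tool frame): z = .0128+.0005
P=o["ee_pos"]+A.apply([[x,y,.0133] for x in(.022,-.022) for y in(.037,-.037)])
print("held pred TR,TL,BR,BL",f(proj("top",P)))
p,B=target(0)
for k,nm in((0,"opening"),(1,"mid holder plate"),(2,"bay face mid"),(3,"bay face left")):
    hx,hy,z,c=[(.012,.028,0,0),(.022,.037,-.005,.1),(.030,.047,0,.1),(.03,.047,0,0)][k]
    Q=p+B.apply([[x,y+c,z] for x in(hx,-hx) for y in(hy,-hy)]);print(nm,f(proj("top",Q)))
    if k<2: print("  scene",(proj("scene",Q)+.5-[220,130])*5-.5)
print("held scene",(proj("scene",P)+.5-[220,130])*5-.5)
```

```text
held pred TR,TL,BR,BL [[598.9 137.2]
 [481.7 154.2]
 [610.5 201.7]
 [494.9 218.4]]
opening [[586.6 134. ]
 [500.8 146.6]
 [592.9 168.3]
 [507.7 180.7]]
  scene [[215.6 141.9]
 [202.4  91.6]
 [181.3 159.4]
 [169.4 108.6]]
mid holder plate [[752.   97.6]
 [637.7 114.3]
 [761.4 160.9]
 [648.6 177.4]]
  scene [[256.4 238.3]
 [235.6 162.3]
 [188.  271.9]
 [170.9 194.8]]
bay face mid [[765.4  81.2]
 [620.4 102.4]
 [777.9 167.3]
 [635.5 188.1]]
bay face left [[611.1 103.7]
 [466.3 124.9]
 [626.4 189.4]
 [484.1 210.2]]
held scene [[205.1  98.4]
 [188.   33.1]
 [140.4 131.6]
 [126.6  65.1]]
```

Run:
```python
import cv2,numpy as np
t=np.load("pics/t6.npy")[...,::-1];s=np.load("pics/s6.npy")[...,::-1]
cv2.imwrite("pics/s7.png",np.vstack([cv2.resize(t[165:197,190:270],(800,320),interpolation=cv2.INTER_CUBIC),cv2.resize(s[130:158,235:305],(700,280),interpolation=cv2.INTER_CUBIC).copy() if 0 else cv2.resize(s[132:160,230:300],(800,280),interpolation=cv2.INTER_CUBIC)]))
```

```text
(no output)
```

View pics/s7.png

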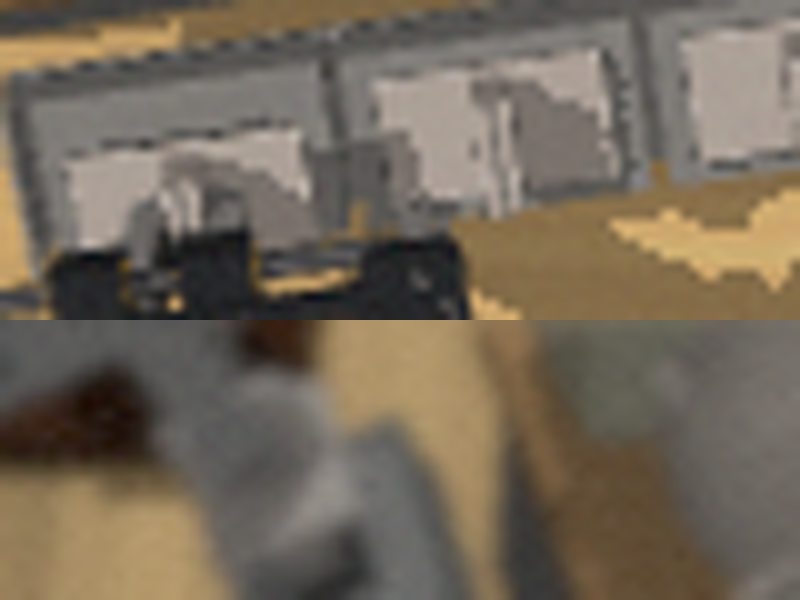

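Predictions and image agree within about 1 mm: held plate (482,154)/(601,139) against predicted (482,154)/(599,137), neighbour within 1.3 mm. Align, then insert.

play_rows([
  {"dx": -0.0005, "dy": -0.0025, "dz": 0.003, "ax": 0.1, "ay": 0, "az": 0},
  {"dx": 0, "dy": 0, "dz": 0.003, "ax": 0, "ay": 0, "az": 0},
  {"dx": 0, "dy": 0, "dz": 0, "ax": 0, "ay": 0, "az": 0},
  {"dx": 0, "dy": 0, "dz": 0, "ax": 0, "ay": 0, "az": 0},
  {"dx": 0, "dy": 0, "dz": 0, "ax": 0, "ay": 0, "az": 0},
], squeeze=60)

```text
time_s: 16.33
ee_pos: [0.6006, 0.1148, 0.1068]
eef_rot: [3.141, -0.492, 0.159]
force: [0.8, -0.7, -1.1]
grip_width: 0.0114
```

Run:
```python
from h import *
p,B=target(.0183,off=(0,-.0005));delta(p,B)
```

```text
t 16.33 pos [0.6006 0.1148 0.1068] F [ 0.7536 -0.6757 -1.0791] M [-0.0595  0.3078  0.0027] w 0.0114
d(cur axes) [-0.0024 -0.0004  0.0312] d(target axes) [-0.0023 -0.0003  0.0312] rot [ 0.046  -0.179  -0.0542]
```

play_rows([
  {"dx": -0.0025, "dy": -0.0003, "dz": 0.005, "ax": 0, "ay": -0.2, "az": 0},
  {"dx": 0, "dy": 0, "dz": 0.005, "ax": 0, "ay": 0, "az": 0},
  {"dx": 0, "dy": 0, "dz": 0.003, "ax": 0, "ay": 0, "az": 0},
  {"dx": 0, "dy": 0, "dz": 0.001, "ax": 0, "ay": 0, "az": 0},
  {"dx": 0, "dy": 0, "dz": 0, "ax": 0, "ay": 0, "az": 0},
])

```text
time_s: 16.75
ee_pos: [0.6054, 0.1159, 0.0927]
eef_rot: [3.141, -0.489, 0.16]
force: [1.4, 0.2, -1.1]
grip_width: 0.0114
```

Run:
```python
from h import *
p,B=target(.0183,off=(0,-.0005));delta(p,B)
```

```text
t 16.75 pos [0.6054 0.1159 0.0927] F [ 1.4299  0.1502 -1.0607] M [-0.024   0.2781 -0.0004] w 0.0114
d(cur axes) [-0.0001  0.      0.0164] d(target axes) [-0.0001  0.      0.0164] rot [ 0.0455 -0.0247 -0.0455]
```

play_rows([
  {"dx": 0, "dy": 0, "dz": 0.003, "ax": 0, "ay": 0, "az": 0},
  {"dx": 0, "dy": 0, "dz": 0.002, "ax": 0, "ay": 0, "az": 0},
  {"dx": 0, "dy": 0, "dz": 0.001, "ax": 0, "ay": 0, "az": 0},
  {"dx": 0, "dy": 0, "dz": 0, "ax": 0, "ay": 0, "az": 0},
  {"dx": 0, "dy": 0, "dz": 0, "ax": 0, "ay": 0, "az": 0},
])

```text
time_s: 17.17
ee_pos: [0.6086, 0.1167, 0.0872]
eef_rot: [3.141, -0.49, 0.16]
force: [-1.8, 0.4, 1.2]
grip_width: 0.0116
```

Run:
```python
from h import *
p,B=target(.0183,off=(0,-.0005));delta(p,B)
```

```text
t 17.17 pos [0.6086 0.1167 0.0872] F [-1.7851  0.3925  1.2467] M [ 0.118   0.4123 -0.0213] w 0.0116
d(cur axes) [-0.0004  0.0003  0.01  ] d(target axes) [-0.0004  0.0003  0.01  ] rot [ 0.0302 -0.0531 -0.0356]
```

play_rows([
  {"dx": 0, "dy": 0, "dz": 0.002, "ax": 0, "ay": 0, "az": 0},
  {"dx": 0, "dy": 0, "dz": 0.002, "ax": 0, "ay": 0, "az": 0},
  {"dx": 0, "dy": 0, "dz": 0.002, "ax": 0, "ay": 0, "az": 0},
  {"dx": 0, "dy": 0, "dz": 0.001, "ax": 0, "ay": 0, "az": 0},
  {"dx": 0, "dy": 0, "dz": 0.001, "ax": 0, "ay": 0, "az": 0},
])

```text
time_s: 17.58
ee_pos: [0.6131, 0.1174, 0.0805]
eef_rot: [3.141, -0.492, 0.16]
force: [-2.1, 0.2, 2.1]
grip_width: 0.0114
```

Run:
```python
from h import *
p,B=target(.0183,off=(0,-.0005));delta(p,B);print("tool-frame F",B.inv().apply(ctrl.get_obs()["force"]),"M",B.inv().apply(ctrl.get_obs()["moment"]))
```

```text
t 17.58 pos [0.6131 0.1174 0.0805] F [-2.0556  0.2023  2.0662] M [0.0876 0.3281 0.0714] w 0.0114
d(cur axes) [-0.0013  0.0003  0.002 ] d(target axes) [-0.0013  0.0003  0.002 ] rot [ 0.0331 -0.1636 -0.0325]
tool-frame F [-0.793  -0.5284 -2.7618] M [ 0.1562 -0.3098  0.0022]
```

play_rows([
  {"dx": -0.001, "dy": 0, "dz": 0.002, "ax": 0, "ay": -0.1, "az": 0},
  {"dx": 0, "dy": 0, "dz": 0.0015, "ax": 0, "ay": 0, "az": 0},
  {"dx": 0, "dy": 0, "dz": 0.0015, "ax": 0, "ay": 0, "az": 0},
  {"dx": 0, "dy": 0, "dz": 0.0015, "ax": 0, "ay": 0, "az": 0},
  {"dx": 0, "dy": 0, "dz": 0.0015, "ax": 0, "ay": 0, "az": 0},
])

```text
time_s: 18.0
ee_pos: [0.6135, 0.1175, 0.0783]
eef_rot: [3.141, -0.487, 0.161]
force: [-30.5, -4.3, 30.5]
grip_width: 0.0115
```

Run:
```python
from h import *
p,B=target(.0183,off=(0,-.0005));delta(p,B);print("tool-frame F",B.inv().apply(ctrl.get_obs()["force"]),"M",B.inv().apply(ctrl.get_obs()["moment"]))
```

```text
t 18.0 pos [0.6135 0.1175 0.0783] F [-30.527   -4.3239  30.4503] M [-0.4013  2.3653 -0.0488] w 0.0115
d(cur axes) [-0.0006  0.0002 -0.0002] d(target axes) [-0.0006  0.0002 -0.0002] rot [0.0307 0.0824 0.0141]
tool-frame F [-12.9219  -0.6124 -41.3577] M [-0.0388 -2.399   0.0347]
```

The holder stalled hard exactly at the expected flush depth. Relax, then a light pull test before release.

play_rows([
  {"dx": 0, "dy": 0, "dz": -0.0005, "ax": 0, "ay": 0, "az": 0},
  {"dx": 0, "dy": 0, "dz": 0, "ax": 0, "ay": 0, "az": 0},
  {"dx": 0, "dy": 0, "dz": 0, "ax": 0, "ay": 0, "az": 0},
  {"dx": 0, "dy": 0, "dz": -0.001, "ax": 0, "ay": 0, "az": 0},
  {"dx": 0, "dy": 0, "dz": -0.001, "ax": 0, "ay": 0, "az": 0},
])

```text
time_s: 18.42
ee_pos: [0.612, 0.117, 0.0792]
eef_rot: [3.141, -0.486, 0.161]
force: [17.5, 2.7, -19.0]
grip_width: 0.0118
```

Run:
```python
from h import *
p,B=target(.0183,off=(0,-.0005));delta(p,B);print("tool-frame F",B.inv().apply(ctrl.get_obs()["force"]),"M",B.inv().apply(ctrl.get_obs()["moment"]))
```

```text
t 18.42 pos [0.612  0.117  0.0792] F [ 17.5334   2.737  -19.0018] M [ 0.2903 -1.2035  0.0178] w 0.0118
d(cur axes) [0.0003 0.     0.0014] d(target axes) [0.0003 0.     0.0014] rot [0.0462 0.1537 0.0044]
tool-frame F [ 6.7475  0.1015 25.1085] M [0.0915 1.2344 0.0285]
```

It holds against a 25 N pull, so the catches are engaged. Press it back flush lightly, then release.

play_rows([
  {"dx": 0, "dy": 0, "dz": 0.001, "ax": 0, "ay": -0.1, "az": 0},
  {"dx": 0, "dy": 0, "dz": 0.001, "ax": 0, "ay": 0, "az": 0},
  {"dx": 0, "dy": 0, "dz": 0.0005, "ax": 0, "ay": 0, "az": 0},
  {"dx": 0, "dy": 0, "dz": 0.0005, "ax": 0, "ay": 0, "az": 0},
  {"dx": 0, "dy": 0, "dz": 0.0003, "ax": 0, "ay": 0, "az": 0},
])

```text
time_s: 18.83
ee_pos: [0.6125, 0.117, 0.0779]
eef_rot: [3.141, -0.482, 0.161]
force: [-5.8, -1.4, 5.5]
grip_width: 0.0115
```

Run:
```python
from h import *
p,B=target(.0183,off=(0,-.0005));delta(p,B);print("tool-frame F",B.inv().apply(ctrl.get_obs()["force"]),"M",B.inv().apply(ctrl.get_obs()["moment"]))
```

```text
t 18.83 pos [0.6125 0.117  0.0779] F [-5.752  -1.3575  5.5415] M [-0.1095  0.5856 -0.0117] w 0.0115
d(cur axes) [ 0.0005 -0.0001 -0.    ] d(target axes) [ 0.0005 -0.0001 -0.    ] rot [0.0459 0.3558 0.0179]
tool-frame F [-2.6035  0.4204 -7.6604] M [-0.0182 -0.5955  0.0035]
```

play_rows([
  {"dx": 0, "dy": 0, "dz": 0, "ax": 0, "ay": 0, "az": 0},
  {"dx": 0, "dy": 0, "dz": 0, "ax": 0, "ay": 0, "az": 0},
  {"dx": 0, "dy": 0, "dz": 0, "ax": 0, "ay": 0, "az": 0},
  {"dx": 0, "dy": 0, "dz": 0, "ax": 0, "ay": 0, "az": 0},
  {"dx": 0, "dy": 0, "dz": 0, "ax": 0, "ay": 0, "az": 0},
], claw=0.45, squeeze=20)

```text
time_s: 19.25
ee_pos: [0.6128, 0.117, 0.0776]
eef_rot: [3.141, -0.483, 0.161]
force: [0.5, -0.5, -0.0]
grip_width: 0.0408
```

play_rows([
  {"dx": 0, "dy": 0, "dz": -0.005, "ax": 0, "ay": 0, "az": 0},
  {"dx": 0, "dy": 0, "dz": -0.015, "ax": 0, "ay": 0, "az": 0},
  {"dx": 0, "dy": 0, "dz": -0.025, "ax": 0, "ay": 0, "az": 0},
  {"dx": 0, "dy": 0, "dz": -0.035, "ax": 0, "ay": 0, "az": 0},
  {"dx": 0, "dy": 0, "dz": -0.035, "ax": 0, "ay": 0, "az": 0},
])

```text
time_s: 19.67
ee_pos: [0.5567, 0.1079, 0.176]
eef_rot: [3.141, -0.47, 0.16]
force: [0.4, 0.3, 0.7]
grip_width: 0.0423
```

play_rows([
  {"dx": 0, "dy": 0, "dz": -0.035, "ax": 0, "ay": 0, "az": 0},
  {"dx": -0.02, "dy": 0, "dz": -0.03, "ax": 0, "ay": 0, "az": 0},
  {"dx": -0.03, "dy": 0, "dz": -0.02, "ax": 0, "ay": 0, "az": 0},
  {"dx": -0.02, "dy": 0, "dz": -0.01, "ax": 0, "ay": 0, "az": 0},
  {"dx": 0, "dy": 0, "dz": 0, "ax": 0, "ay": 0, "az": 0},
])

```text
time_s: 20.08
ee_pos: [0.4473, 0.0904, 0.2393]
eef_rot: [3.14, -0.482, 0.161]
force: [-0.4, -0.1, 0.6]
grip_width: 0.0425
```

Run:
```python
from h import *
p,B=target(.0183);delta(p,B)
im=viewer.camera("scene");t=viewer.camera("top")
a=cv2.resize(im[80:220,150:350][...,::-1],(800,560)[:2] if 0 else (400,280),interpolation=cv2.INTER_CUBIC)
S=5;f=lambda uv:(uv+.5-[180,150])*S-.5
b=cv2.resize(t[150:206,180:260][...,::-1],(400,280),interpolation=cv2.INTER_CUBIC)
c=cv2.resize(im[125:195,230:330][...,::-1],(400,280),interpolation=cv2.INTER_CUBIC)
d=cv2.resize(t[130:270,100:300][...,::-1],(400,280),interpolation=cv2.INTER_CUBIC)
cv2.imwrite("pics/s8.png",np.vstack([np.hstack([a,b]),np.hstack([c,d])]))
for cc in(0,.1):
    Q=p-B.apply([0,0,0]); p0,_=target(0);Q=p0+B.apply([[x,y+cc,-.005] for x in(.022,-.022) for y in(.037,-.037)]);print(f(proj("top",Q)))
```

```text
t 20.08 pos [0.4473 0.0904 0.2393] F [-0.3651 -0.132   0.6156] M [-0.0198  0.2228 -0.005 ] w 0.0425
d(cur axes) [0.0739 0.0003 0.2206] d(target axes) [0.0725 0.0006 0.2211] rot [0.0707 0.3573 0.0191]
[[197.5413 120.2092]
 [ 83.406  136.9372]
 [208.9737 183.2333]
 [ 96.3073 199.7138]]
[[351.9849  97.6317]
 [237.6851 114.3343]
 [361.417  160.949 ]
 [248.5987 177.4392]]
```

View pics/s8.png

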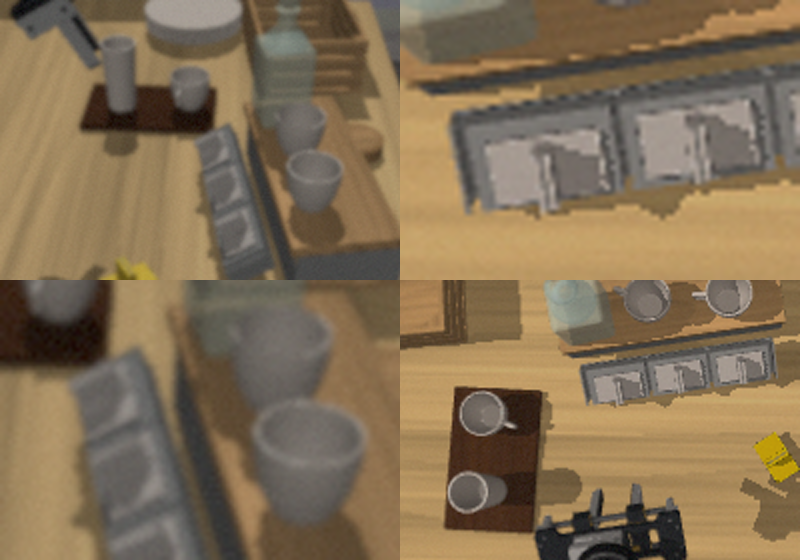

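All three bays look alike, with fins lined up, and the beaker is upright on the tray. The left plate may sit slightly lower on its face than the middle one, so I'll measure this against the neighbouring holders.

Run:
```python
from h import *
t=np.mean([viewer.camera("top").mean(2) for _ in range(3)],0).astype(np.float32)
print("t",ctrl.get_obs()["time_s"])
p0,B=target(0)
from scipy.ndimage import map_coordinates as mc
def samp(cc,xs,ys):
    X,Y=np.meshgrid(xs,ys,indexing="ij");Q=p0+B.apply(np.c_[X.ravel(),Y.ravel()+cc,np.full(X.size,-.005)])
    uv=proj("top",Q);return mc(t,[uv[:,1],uv[:,0]],order=1).reshape(X.shape)
xs=np.arange(-.034,.0341,.0005);ys=np.arange(-.046,.0461,.0005)
def edge(prof,ax):
    g=np.gradient(prof);return ax[np.argmax(g)]*1e3,ax[np.argmin(g)]*1e3
for nm,cc in(("left",0),("mid",.1),("right",.2)):
    # tool +y = -riser y; lit part is at tool -y
    px=samp(cc,xs,np.arange(-.032,-.012,.001)).mean(1)
    py=samp(cc,np.arange(.0,.018,.001),ys).mean(0)
    h=(px.max()+np.median(px[-20:]))/2
    up=[(xs[i]+(px[i]-m)/(px[i]-px[i+1])*.0005)*1e3 for m in[ (px.max()+px[110:125].min())/2] for i in range(60,len(px)-1) if px[i]>=m>px[i+1]]
    m=(py.max()+py[:15].min())/2
    lf=[(ys[i]+(m-py[i])/(py[i+1]-py[i])*.0005)*1e3 for i in range(60) if py[i]<m<=py[i+1]]
    # tilt: upper edge at two y
    e=[]
    for y in(-.031,-.018,.026,.031):
        q=samp(cc,xs,np.arange(y-.003,y+.003,.001)).mean(1);e.append(edge(q,xs)[::-1])
    print(nm,"upper",np.round(up,1),"left edge",np.round(lf,1),"grad up/low",np.round(edge(px,xs),1),np.round(e,1).tolist())
```

```text
t 20.3333
left upper [16.6] left edge [-37.7] grad up/low [-26.5  16.5] [[-29.5, -26.0], [16.5, -26.5], [17.0, -0.5], [17.0, 0.0]]
mid upper [20.8] left edge [-37.9] grad up/low [-22.  21.] [[20.5, -22.0], [21.5, -22.0], [21.0, 6.0], [22.0, 1.5]]
right upper [20.8] left edge [-37.6] grad up/low [-22.5  21. ] [[-26.5, -23.0], [21.5, -22.0], [21.5, 3.0], [20.5, -20.0]]
```

Orientation is square and the along-rail position matches the neighbours (0.2 mm), but the plate has settled about 4.2 mm down-slope, within the opening's ±4.5 mm play. There is plenty of time, so I'll regrip and slide it up to centre.

play_rows([
  {"dx": 0.012, "dy": 0, "dz": 0.02, "ax": 0, "ay": 0.3, "az": 0},
  {"dx": 0.02, "dy": 0, "dz": 0.03, "ax": 0, "ay": 0, "az": 0},
  {"dx": 0.02, "dy": 0, "dz": 0.03, "ax": 0, "ay": 0, "az": 0},
  {"dx": 0.012, "dy": 0, "dz": 0.02, "ax": 0, "ay": 0, "az": 0},
  {"dx": 0.002, "dy": 0, "dz": 0.01, "ax": 0, "ay": 0, "az": 0},
])

```text
time_s: 20.75
ee_pos: [0.5664, 0.1093, 0.1679]
eef_rot: [3.14, -0.486, 0.161]
force: [-0.0, 0.7, -0.9]
grip_width: 0.0422
```

Run:
```python
from h import *
p,B=target(.06,off=(-.004,0));delta(p,B)
```

```text
t 20.75 pos [0.5664 0.1093 0.1679] F [-0.0127  0.7257 -0.8891] M [-0.0787  0.1792 -0.0215] w 0.0422
d(cur axes) [-0.0043  0.0002  0.0597] d(target axes) [-0.0044  0.0003  0.0597] rot [0.0721 0.1301 0.0064]
```

play_rows([
  {"dx": -0.004, "dy": 0, "dz": 0.015, "ax": 0, "ay": 0.1, "az": 0},
  {"dx": 0, "dy": 0, "dz": 0.02, "ax": 0, "ay": 0, "az": 0},
  {"dx": 0, "dy": 0, "dz": 0.02, "ax": 0, "ay": 0, "az": 0},
  {"dx": 0, "dy": 0, "dz": 0.015, "ax": 0, "ay": 0, "az": 0},
  {"dx": 0, "dy": 0, "dz": 0.005, "ax": 0, "ay": 0, "az": 0},
])

```text
time_s: 21.17
ee_pos: [0.6016, 0.1149, 0.0881]
eef_rot: [3.141, -0.478, 0.16]
force: [-0.2, -1.0, 0.0]
grip_width: 0.0425
```

Run:
```python
from h import *
p,B=target(.0195,off=(-.004,0));delta(p,B)
```

```text
t 21.17 pos [0.6016 0.1149 0.0881] F [-0.1648 -1.0134  0.0314] M [-0.0191  0.1633  0.0705] w 0.0425
d(cur axes) [0.0016 0.0001 0.013 ] d(target axes) [0.0015 0.0002 0.013 ] rot [ 0.0548  0.6205 -0.0073]
```

play_rows([
  {"dx": 0.001, "dy": 0, "dz": 0.006, "ax": 0, "ay": 0.6, "az": 0},
  {"dx": 0, "dy": 0, "dz": 0.004, "ax": 0, "ay": 0, "az": 0},
  {"dx": 0, "dy": 0, "dz": 0.001, "ax": 0, "ay": 0, "az": 0},
  {"dx": 0, "dy": 0, "dz": 0, "ax": 0, "ay": 0, "az": 0},
  {"dx": 0, "dy": 0, "dz": 0, "ax": 0, "ay": 0, "az": 0},
])

```text
time_s: 21.58
ee_pos: [0.6083, 0.1161, 0.0761]
eef_rot: [3.141, -0.486, 0.16]
force: [0.2, -0.3, 0.9]
grip_width: 0.0422
```

play_rows([
  {"dx": 0, "dy": 0, "dz": 0, "ax": 0, "ay": 0, "az": 0},
  {"dx": 0, "dy": 0, "dz": 0, "ax": 0, "ay": 0, "az": 0},
  {"dx": 0, "dy": 0, "dz": 0, "ax": 0, "ay": 0, "az": 0},
  {"dx": 0, "dy": 0, "dz": 0, "ax": 0, "ay": 0, "az": 0},
  {"dx": 0, "dy": 0, "dz": 0, "ax": 0, "ay": 0, "az": 0},
], claw=0, squeeze=15)

```text
time_s: 22.0
ee_pos: [0.6088, 0.1162, 0.0789]
eef_rot: [3.141, -0.49, 0.161]
force: [0.2, 0.9, -0.5]
grip_width: 0.0126
```

play_rows([
  {"dx": 0, "dy": 0, "dz": 0, "ax": 0, "ay": 0, "az": 0},
  {"dx": 0, "dy": 0, "dz": 0, "ax": 0, "ay": 0, "az": 0},
  {"dx": 0, "dy": 0, "dz": 0, "ax": 0, "ay": 0, "az": 0},
  {"dx": 0, "dy": 0, "dz": 0, "ax": 0, "ay": 0, "az": 0},
  {"dx": 0, "dy": 0, "dz": 0, "ax": 0, "ay": 0, "az": 0},
])

```text
time_s: 22.42
ee_pos: [0.6088, 0.1161, 0.079]
eef_rot: [3.141, -0.49, 0.16]
force: [0.5, -0.5, 0.2]
grip_width: 0.012
```

Run:
```python
from h import *
p,B=target(.0195,off=(-.0007,0));delta(p,B);print("tool F",B.inv().apply(ctrl.get_obs()["force"]))
```

```text
t 22.42 pos [0.6088 0.1161 0.079 ] F [ 0.4636 -0.5158  0.2103] M [-0.0184  0.2062 -0.0261] w 0.012
d(cur axes) [0.0026 0.0002 0.0015] d(target axes) [0.0026 0.0002 0.0015] rot [ 0.0516 -0.0649 -0.0038]
tool F [ 0.43    0.5832 -0.0096]
```

play_rows([
  {"dx": 0.0015, "dy": 0, "dz": 0, "ax": 0, "ay": 0, "az": 0},
  {"dx": 0.0015, "dy": 0, "dz": 0, "ax": 0, "ay": 0, "az": 0},
  {"dx": 0.001, "dy": 0, "dz": 0, "ax": 0, "ay": 0, "az": 0},
  {"dx": 0.0005, "dy": 0, "dz": 0, "ax": 0, "ay": 0, "az": 0},
  {"dx": 0, "dy": 0, "dz": 0, "ax": 0, "ay": 0, "az": 0},
], squeeze=40)

```text
time_s: 22.83
ee_pos: [0.6124, 0.1168, 0.0808]
eef_rot: [3.141, -0.488, 0.161]
force: [-1.8, -1.5, 0.2]
grip_width: 0.0113
```

Run:
```python
from h import *
p,B=target(.0195,off=(-.0007,0));delta(p,B);print("tool F",B.inv().apply(ctrl.get_obs()["force"]))
```

```text
t 22.83 pos [0.6124 0.1168 0.0808] F [-1.8217 -1.5456  0.219 ] M [-0.0658  0.4971  0.0366] w 0.0113
d(cur axes) [-0.0014  0.0003  0.0014] d(target axes) [-0.0014  0.0003  0.0014] rot [0.0438 0.0602 0.002 ]
tool F [-1.7031  1.2344 -1.1536]
```

play_rows([
  {"dx": 0, "dy": 0, "dz": 0.0007, "ax": 0, "ay": 0, "az": 0},
  {"dx": 0, "dy": 0, "dz": 0, "ax": 0, "ay": 0, "az": 0},
  {"dx": 0, "dy": 0, "dz": 0, "ax": 0, "ay": 0, "az": 0},
  {"dx": 0, "dy": 0, "dz": 0, "ax": 0, "ay": 0, "az": 0},
  {"dx": 0, "dy": 0, "dz": 0, "ax": 0, "ay": 0, "az": 0},
])

```text
time_s: 23.25
ee_pos: [0.6127, 0.1168, 0.0811]
eef_rot: [3.141, -0.488, 0.161]
force: [-0.7, -0.8, -0.3]
grip_width: 0.0117
```

play_rows([
  {"dx": 0, "dy": 0, "dz": 0, "ax": 0, "ay": 0, "az": 0},
  {"dx": 0, "dy": 0, "dz": 0, "ax": 0, "ay": 0, "az": 0},
  {"dx": 0, "dy": 0, "dz": 0, "ax": 0, "ay": 0, "az": 0},
  {"dx": 0, "dy": 0, "dz": 0, "ax": 0, "ay": 0, "az": 0},
  {"dx": 0, "dy": 0, "dz": 0, "ax": 0, "ay": 0, "az": 0},
], claw=0.45, squeeze=20)

```text
time_s: 23.67
ee_pos: [0.6132, 0.1169, 0.0813]
eef_rot: [3.141, -0.489, 0.161]
force: [-0.8, 0.4, -0.9]
grip_width: 0.0407
```

play_rows([
  {"dx": 0, "dy": 0, "dz": -0.005, "ax": 0, "ay": 0, "az": 0},
  {"dx": 0, "dy": 0, "dz": -0.015, "ax": 0, "ay": 0, "az": 0},
  {"dx": 0, "dy": 0, "dz": -0.025, "ax": 0, "ay": 0, "az": 0},
  {"dx": 0, "dy": 0, "dz": -0.035, "ax": 0, "ay": 0, "az": 0},
  {"dx": 0, "dy": 0, "dz": -0.035, "ax": 0, "ay": 0, "az": 0},
])

```text
time_s: 24.08
ee_pos: [0.5565, 0.1077, 0.1798]
eef_rot: [3.141, -0.478, 0.16]
force: [-0.3, 0.3, 1.1]
grip_width: 0.0423
```

play_rows([
  {"dx": 0, "dy": 0, "dz": -0.035, "ax": 0, "ay": 0, "az": 0},
  {"dx": -0.02, "dy": 0, "dz": -0.03, "ax": 0, "ay": 0, "az": 0},
  {"dx": -0.03, "dy": 0, "dz": -0.02, "ax": 0, "ay": 0, "az": 0},
  {"dx": -0.02, "dy": 0, "dz": -0.01, "ax": 0, "ay": 0, "az": 0},
  {"dx": 0, "dy": 0, "dz": 0, "ax": 0, "ay": 0, "az": 0},
])

```text
time_s: 24.5
ee_pos: [0.4465, 0.0901, 0.2426]
eef_rot: [3.14, -0.491, 0.161]
force: [-0.2, 0.0, 0.1]
grip_width: 0.042
```

```bash
cat > chk.py <<'E'
from h import *
t=np.mean([viewer.camera("top").mean(2) for _ in range(3)],0).astype(np.float32)
from scipy.ndimage import map_coordinates as mc
p0,B=target(0);xs=np.arange(-.034,.0341,.0005);ys=np.arange(-.046,.0461,.0005)
def samp(cc,xs,ys):
    X,Y=np.meshgrid(xs,ys,indexing="ij");uv=proj("top",p0+B.apply(np.c_[X.ravel(),Y.ravel()+cc,np.full(X.size,-.005)]));return mc(t,[uv[:,1],uv[:,0]],order=1).reshape(X.shape)
for nm,cc in(("left",0),("mid",.1),("right",.2)):
    g=np.gradient(samp(cc,xs,np.arange(-.032,-.012,.001)).mean(1));h=np.gradient(samp(cc,np.arange(0,.014,.001),ys).mean(0))
    e=[round(xs[np.argmin(np.gradient(samp(cc,xs,np.arange(y-.003,y+.003,.001)).mean(1)))]*1e3,1) for y in(-.03,-.018,.026,.031)]
    print(nm,"up/low",xs[np.argmin(g)]*1e3,xs[np.argmax(g)]*1e3,"left",ys[np.argmax(h)]*1e3,"upper edge along y",e)
E
python3 chk.py; python3 -c "
from station import viewer;import cv2,numpy as np
a=viewer.camera('scene');b=viewer.camera('top');c=lambda x:cv2.resize(np.ascontiguousarray(x[...,::-1]),(400,280),interpolation=cv2.INTER_CUBIC)
cv2.imwrite('pics/s9.png',np.vstack([np.hstack([c(a[80:220,150:350]),c(b[150:206,180:260])]),np.hstack([c(a[220:330,120:320]),c(b[130:270,120:390])])]))"
```

```text
left up/low 16.500000000000043 -26.499999999999996 left -37.49999999999999 upper edge along y [np.float64(-29.5), np.float64(16.5), np.float64(16.5), np.float64(17.0)]
mid up/low 21.000000000000046 -21.999999999999993 left -37.99999999999999 upper edge along y [np.float64(20.5), np.float64(21.5), np.float64(21.0), np.float64(22.0)]
right up/low 21.000000000000046 -22.499999999999993 left -37.99999999999999 upper edge along y [np.float64(-25.5), np.float64(21.5), np.float64(21.5), np.float64(20.5)]
```

View pics/s9.png

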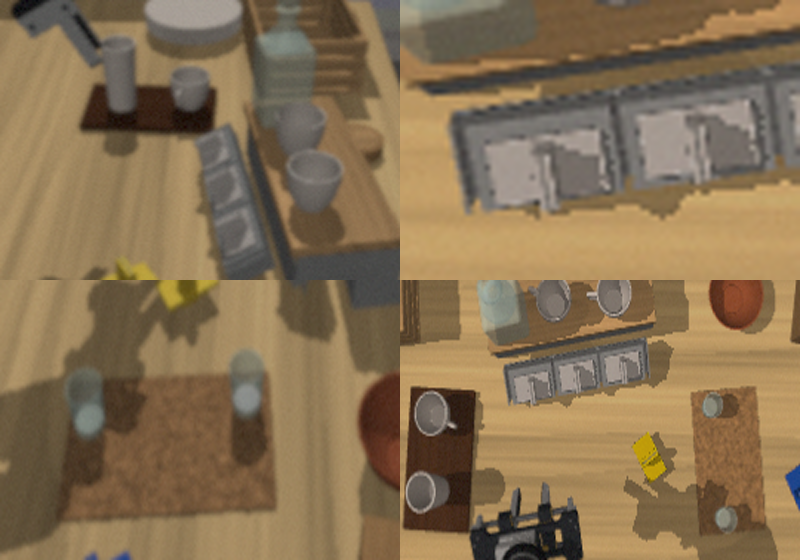

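The plate slid back to the same place under its own weight. That is its free rest position against the opening's lower edge, 4.5 mm down-slope, and square. The beaker, cups, glasses and decanter are in place and the gripper is clear. Handing in.

```bash
python3 -c "
from station import workorder,ctrl
print(ctrl.get_obs()['time_s'],workorder.hand_in())"
```

```text
the job is handed in; nothing more can be done
24.75 None
```

I put the beaker upright on the free end of the tray, then pressed the card holder into the empty left bay. I handed the job in at 24.75 s of the 64 s allowed.

**Checks that agreed**
- **Pressing in:** the holder stopped at the expected flush depth with the press force at about 41 N. This was through the held fin, and the wrist stayed well under 120 N.
- **Catches:** it held against a pull of about 25 N. A light press of about 8 N then brought it back to flush depth.
- **Position along the rail:** it matches the two neighbouring holders to about 0.5 mm, and it sits square to them.
- **Last pictures:** the beaker is standing on the tray, the cups, glasses and decanter look unmoved, and the gripper is clear.

**Check that disagreed**
- **Position up the slope:** the plate rests about 4.5 mm lower than its neighbours. That is the limit of the foot's ±4.5 mm play in the opening.
- **Attempt to centre it:** I regripped it and slid it up about 4 mm, but it slid back under its own weight on release, so I left it there.

I did not see the sprung tabs themselves. That they snapped in, and that the plate is flush, is inferred from the depth and the pull test. I did not repeat the pull test or the press after the regrip.

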